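# Clear the bocal bench into the shadow-tray blocks

### The job

The dent work is over: lay the small bent brass bocal, the wooden burnisher, the white nylon rod and the steel dent ball each in the foam block whose cut-out has its shape, every one lying flat down on the floor of its cut-out and let go. Leave the small aluminium tin and the cork stopper that stand among them where they are.

Things in the scene. Friction and masses are not known exactly. Their poses are not given: they have to be found in the camera images.
- bocal_mid (a point): Loose bent brass tube 12 mm thick, tapering to 10, lying flat, 50 g. Point: tube axis near the centre of mass, 6 mm above the bench; grasp here across the tube (along y). x along the straight leg to the bend: leg from x=-82 mm (14 mm thick collar on the last 16 mm) to +15, then it bends 45 degrees to the +y side and ends at x=75, y=45 mm. z up.
- burnisher_mid (a point): Loose flat hardwood burnisher, 16 mm thick, 157 mm long, about 50 g. Point: 8 mm above its underside, in the handle near the centre of mass; grasp here across the 36 mm wide handle (along y). x points to the blade: handle from x=-60 to +20 mm, a short 25 mm wide shoulder, then a 14 mm wide blade with a round end at x=+97 mm. z up.
- rod_mid (a point): Loose plain white nylon support rod, a cylinder of 16 mm diameter and 150 mm length lying on its side, 35 g. Point: its centre, 8 mm above what it lies on. x along its length (both ends alike); it can roll, so y and z turn with it.
- ball_mid (a point): Loose steel dent ball of 32 mm diameter with a small flat (14 mm across) ground at top and bottom, on which it stands, about 130 g. Point: its centre, 14.4 mm above what it stands on. Its axes do not matter.
- bocal_tray_seat (a point): Black foam block 186 x 100 mm, 11 mm high, fixed, its middle 17 mm to +y of this point. Bent cut-out of the bocal's shape, 7 mm wider all round, 8 mm deep, grey floor 3 mm above the bench; 40 mm wide finger groove, as deep, right across along y through this point. Point: where bocal_mid belongs, 6 mm above the floor; axes as the bocal's when home. Fits one way only.
- burnisher_tray_seat (a point): Black foam block 186 x 80 mm, 11 mm high, fixed, its middle 18 mm to +x of this point. Cut-out 8 mm deep, grey floor 3 mm above the bench: 50 mm wide for the handle, 28 mm for the blade, 8 mm spare at each end; 44 mm wide finger groove, as deep, right across along y through this point. Point: where burnisher_mid belongs, 8 mm above the floor; x to the blade end. Fits one way round only.
- rod_tray_seat (a point): Black foam block 186 x 70 mm, 11 mm high, fixed, centred here. Straight slot 166 x 30 mm, 8 mm deep, grey floor 3 mm above the bench; 44 mm wide finger groove, as deep, right across along y through this point. Point: where rod_mid belongs, 8 mm above the floor; x along the slot (rod either way round).
- ball_tray_seat (a point): Black foam block 80 x 80 mm, 8 mm high, fixed, centred here. Round cut-out of 48 mm diameter, 5 mm deep, grey floor 3 mm above the bench, no finger groove: keep the fingertips above the foam (at most 9 mm below the ball's centre) or let the ball go a few mm up. Point: where ball_mid belongs, 14.4 mm above the floor.
- tin: Bystander, to be left alone: small upright round aluminium tin, 30 mm diameter, 22 mm high, loose. Origin at the centre of its underside.
- stopper: Bystander, to be left alone: tapered cork stopper standing on its small end, 30 mm diameter at the top, 28 mm high, loose. Origin at the centre of its underside.
Mind the look-alikes: they are no part of the job. There is more than one size of the part that bears rod_mid; the job needs the largest.

How it is judged:
By the outcome, as a careful person would: the job done as asked, in the order asked, and still so for the second after the job is handed in, with the robot touching nothing.
It also fails if it takes over 109 s, if anything falls off the work surface, if the arm or the gripper's body presses on something with over 40 N, if the wrist force passes 120 N, or if a joint passes its speed limit or range.

### The arm

A 6-joint arm with a two-finger parallel gripper is mounted at the origin on the work surface. World frame = base frame: x ahead of the robot, y to its left, z up, the work surface at z = 0. Lengths are in m, angles in rad, forces in N, time in s.
With the tool pointing down it reaches from about 0.225 to 0.875 m from the base axis. Payload 3.4 kg.
Tool frame: the origin (TCP) lies at the centre of the arm's flange, where the gripper is bolted on; the fingertips stand manip.tcp_to_tips ahead of it and the grasp point (between the pads) lies 155 mm ahead of it (manip.tcp_to_tips is the distance from the TCP to the fingertips, in m); z points along the fingers, y is the line along which they close (so a half turn about z gives the same grasp; the last joint's range is limited). The gripper opens to 85 mm and grips with 20 to 120 N. Pads are 22 mm wide; open, the fingers measure 114 mm over their backs; the gripper's body (76 mm by 85 mm) begins 54 mm behind the grasp point. The pads swing forward as they close: fully open they stand 13 mm farther back than shut.
Start: joints at [1.202, 0.276, 1.505, -0, 1.361, -0.121], TCP at [0.141, 0.557, 0.405] pointing down, gripper open.
Joint ranges: [-2.89, 2.89], [-0.75, 2.08], [0.22, 2.7], [-1.18, 4.32], [0.11, 2.71], [-2.7, 2.7]. Speed limits (rad/s): [2.57, 2.57, 3.14, 3.14, 3.14, 3.14].

### API

Orientations are given as a unit quaternion [w, x, y, z].
In Python, from rig import sensors, imaging, manip gives the robot as it stands. The module is installed in compiled form; this text tells all that it offers.
- The arm moves only by the tool jog_arm, never from a script. Its argument "plan" is a list of rows, each an object of numbers: "dx", "dy", "dz": the shift along the tool's x, y, z in mm; "ax", "ay", "az": the turn, a rotation vector about the tool's x, y, z in units of 6 degrees (1.0 is 6 degrees); "grip": the closure, from 0 (fully open) to 1 (shut). A call has 1 to 20 rows; each row shifts and turns the commanded pose from where the row before left it, along the tool's axes as they then stand; what a row does not reach is not made up. A row lasts 1/12 s, in which the tool goes at most 41.7 mm and 7.16 degrees, less where a joint would pass 70% of its speed; a pose out of reach is approached as far as the arm can. A call is refused whole if a number of a shift passes 41.7 or a number of a turn 1, either way. A call with a gripper value outside its range is refused whole. The fingers move at their own pace and stop on an object; "grip_force" is the grip in N (left out, the last holds). Time passes only in rows, so rows that do not move let the fingers close. It gives the time, the measured TCP pose, the force, the opening and the grip force at its end, in the units of the state.
- sensors.get_state(): the state, without advancing time (a new reading comes with each control period).
- imaging.get_image(name): name is "scene" or "top" or "wrist"; returns a dict with "image" (384x512x3 uint8, red, green, blue), "K" (3x3 intrinsics, pixels), "extrinsics" (4x4, takes a point from world to camera coordinates). Camera axes: x right, y up, looking along -z (the intrinsics and any distortion apply to the point x, -y, -z); pixel columns grow to the right and rows downward; lengths in m; the calibration is good to about 2 mm. A picture is of the moment at which its call begins. There is no depth.
- manip.sign_off(): hands the job in; it is judged then, once.
The state is a dict: "clock": time; "qpos": joint angles; "qd": joint speeds; "effort": joint torques, N m; "position": TCP position; "ee_rot": TCP orientation; "contact_force": force on the tool from outside, world axes, zero at the start; "moment": the same for the moment, N m; "width": finger opening in m; "gripper_force": force on a finger pad.
Only numpy, scipy, OpenCV 4.12 (cv2) and the standard library are available. Lean on these libraries where they do the work, as an engineer would, in place of code of your own. Each camera call takes 0.05 s, during which the arm holds its last target. There are 200 camera calls.

## Working session

There is one attempt and no reset: what is moved stays moved. The work goes in short steps, Python scripts to look and compute and a tool call to move; the robot and the scene stay as the last step left them, time stands still between calls to the robot, and variables do not carry over. Pictures are saved under pics/ and viewed, at most 14 in all, crops included, and the job is handed in when it is done.

Besides the shell and the picture viewer there is one more tool, called after "Call:" as name([rows], argument=value, ...), one row to a line, values as JSON. jog_arm: Moves the arm, as the interface text tells. Its arguments: {"type":"object","properties":{"plan":{"type":"array"},"grip_force":{"type":"number"}},"required":["plan"]}

```bash
mkdir -p pics; ls
python3 - <<'E'
from rig import sensors, imaging, manip
import cv2, numpy as np
s=sensors.get_state(); print({k:np.round(v,3).tolist() for k,v in s.items()}); print(manip.tcp_to_tips)
for n in ("scene","top"):
    d=imaging.get_image(n); cv2.imwrite(f"pics/{n}0.png",d["image"][:,:,::-1]); print(n,d["K"].tolist(),np.round(d["extrinsics"],4).tolist(),d.keys())
E
```

```text
pics
{'clock': 0.0, 'qpos': [1.202, 0.277, 1.506, -0.0, 1.361, -0.121], 'qd': [0.001, -0.0, 0.0, 0.001, -0.0, 0.001], 'effort': [-0.003, -41.678, -24.58, -0.0, 0.011, -0.0], 'position': [0.141, 0.557, 0.404], 'ee_rot': [-0.0, 0.124, 0.992, -0.001], 'contact_force': [-1.024, -0.377, 0.325], 'moment': [-0.004, 0.019, 0.014], 'gripper_force': 0.0, 'width': 0.086}
0.1734
scene [[426.4614085158995, 0.0, 254.73012694392676], [0.0, 426.4614085158995, 189.7146179825749], [0.0, 0.0, 1.0]] [[-0.8357, 0.549, -0.0135, 0.3952], [-0.3338, -0.4883, 0.8064, 0.0954], [0.4361, 0.6784, 0.5913, -1.3255], [0.0, 0.0, 0.0, 1.0]] dict_keys(['image', 'K', 'extrinsics'])
top [[430.1051864669022, 0.0, 252.90616398398043], [0.0, 430.1051864669022, 187.78334758433596], [0.0, 0.0, 1.0]] [[-0.022, -0.9997, -0.0043, 0.0014], [0.9806, -0.0224, 0.1949, -0.4589], [-0.1949, 0.0001, 0.9808, -1.2676], [0.0, 0.0, 0.0, 1.0]] dict_keys(['image', 'K', 'extrinsics'])
```

View pics/top0.png

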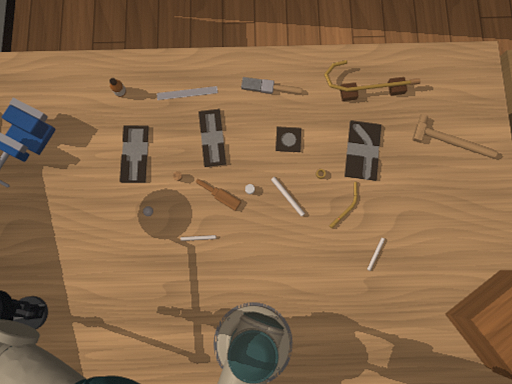

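View pics/scene0.png

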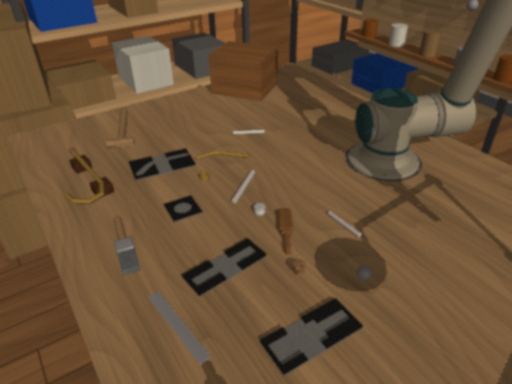

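```bash
cat > h.py <<'E'
import numpy as np, cv2
from rig import imaging, sensors
def get(n):
    d=imaging.get_image(n); return d["image"],d["K"],d["extrinsics"]
def ray(uv,K,E):
    u,v=uv; d=np.array([(u-K[0,2])/K[0,0],-(v-K[1,2])/K[1,1],-1.0]); R=E[:3,:3]
    return -R.T@E[:3,3], R.T@d
def plane(uv,K,E,z):
    c,d=ray(uv,K,E); return c+d*(z-c[2])/d[2]
def px(P,K,E):
    c=E[:3,:3]@np.array(P)+E[:3,3]; return np.array([K[0,0]*c[0]/-c[2]+K[0,2], -K[1,1]*c[1]/-c[2]+K[1,2]])
def crop(im,x0,y0,x1,y1,s,fn): cv2.imwrite(fn,cv2.resize(im[y0:y1,x0:x1,::-1],None,fx=s,fy=s,interpolation=cv2.INTER_CUBIC))
E
python3 - <<'E'
from h import *
im,K,E=get("top"); np.save("top.npy",im)
crop(im,110,95,310,245,4,"pics/c1.png"); crop(im,250,100,400,280,3.3,"pics/c2.png")
E
```

```text
(no output)
```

View pics/c1.png

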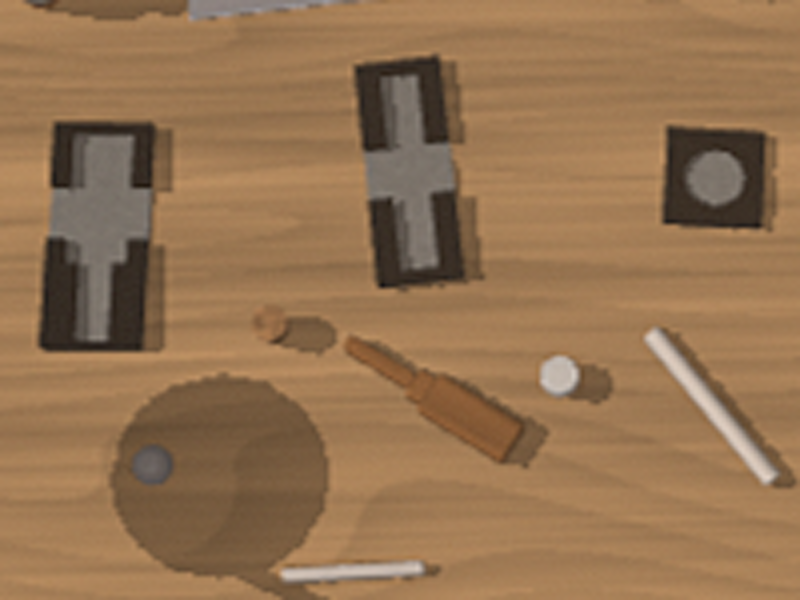

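View pics/c2.png

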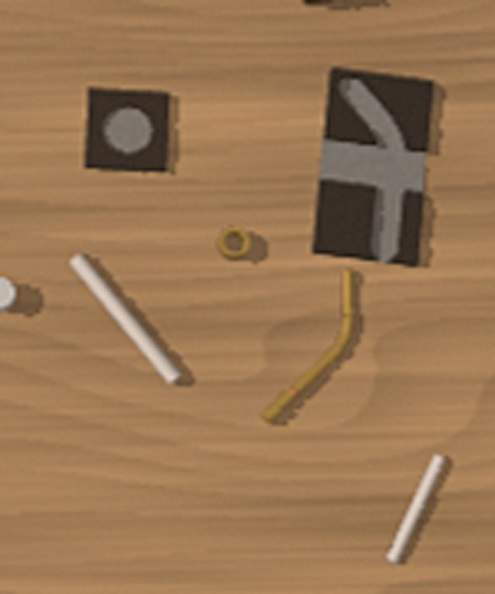

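Run:
```python
from h import *
im=np.load("top.npy"); 
hsv=cv2.cvtColor(im,cv2.COLOR_RGB2HSV)
for n,(u,v) in dict(burn=(228,198),burnblade=(203,185),burnshad=(243,204),rod=(289,196),foam=(125,170),foam2=(370,170),foamgrey=(135,145),groove=(135,150),traysh=(150,165),bocal=(343,212),bocal2=(355,190),bocalsh=(347,216),ball=(148,211),ballsh=(160,211),wood=(230,225),wood2=(300,230),wood3=(330,190)).items(): print(n,im[v,u],hsv[v,u])
```

```text
burn [138  91  54] [ 13 155 138]
burnblade [144  96  55] [ 14 158 144]
burnshad [119  91  61] [ 16 124 119]
rod [175 162 150] [ 14  36 175]
foam [52 45 36] [17 78 52]
foam2 [107  99  91] [ 15  38 107]
foamgrey [119 112 103] [ 17  34 119]
groove [121 113 106] [ 14  32 121]
traysh [104  79  55] [ 15 120 104]
bocal [158 122  68] [ 18 145 158]
bocal2 [180 140  65] [ 20 163 180]
bocalsh [113  86  60] [ 15 120 113]
ball [109 101  99] [  6  23 109]
ballsh [117  87  60] [ 14 124 117]
wood [171 129  89] [ 15 122 171]
wood2 [172 132  91] [ 15 120 172]
wood3 [159 121  84] [ 15 120 159]
```

```bash
cat > m.py <<'E'
from h import *
def masks(name,boxes,S=4):
    im,K,E=get(name); out={}
    for n,(x0,y0,x1,y1,hi,z) in boxes.items():
        big=cv2.resize(im[y0:y1,x0:x1],None,fx=S,fy=S,interpolation=cv2.INTER_CUBIC)
        s=cv2.cvtColor(big,cv2.COLOR_RGB2HSV)[:,:,1]
        m=((s>138) if hi else (s<97)).astype(np.uint8)
        m=cv2.morphologyEx(m,cv2.MORPH_OPEN,np.ones((3,3)))
        nl,l,st,_=cv2.connectedComponentsWithStats(m)
        m=(l==1+st[1:,4].argmax()).astype(np.uint8)
        c=max(cv2.findContours(m,0,cv2.CHAIN_APPROX_NONE)[0],key=cv2.contourArea).reshape(-1,2)
        uv=(c+.5)/S-.5+[x0,y0]
        w=np.array([plane(p,K,E,z)[:2] for p in uv])
        r=cv2.minAreaRect((w*1000).astype(np.float32)); M=cv2.moments((w*1000).astype(np.float32))
        cen=np.array([M["m10"],M["m01"]])/M["m00"]
        out[n]=w*1000; print(name,n,"c",np.round(r[0],1),"size",np.round(r[1],1),"ang",round(r[2],1),"centroid",np.round(cen,1),"A",round(abs(M["m00"])))
    return out
E
python3 - <<'E'
from m import *
T=dict(boc_t=(335,110,392,190,0,.011),bur_t=(110,115,165,195,0,.011),rod_t=(192,100,240,175,0,.011),ball_t=(268,118,309,160,0,.008),
 boc=(325,178,370,233,1,.006),bur=(190,172,245,217,1,.013),rod=(265,170,312,223,0,.008),ball=(135,200,162,224,0,.0144),tin=(240,180,262,198,0,.015),stop=(170,168,188,184,1,.02),ring=(312,164,330,182,1,.01))
o=masks("top",T); np.savez("top.npz",**o)
S=dict(boc_t=(120,140,205,188,0,.011),bur_t=(250,290,372,376,0,.011),rod_t=(172,232,275,298,0,.011),ball_t=(158,188,210,224,0,.008),
 boc=(190,143,257,167,1,.006),bur=(270,200,298,258,1,.013),rod=(225,165,262,207,0,.008),ball=(350,262,376,284,0,.0144),tin=(250,200,268,218,0,.011))
o=masks("scene",S); np.savez("sc.npz",**o)
E
```

```text
top boc_t c [ 580.3 -360.4] size [102.9 187.3] ang 80.4 centroid [ 579.5 -361.3] A 17579
top bur_t c [585.7 366.4] size [ 82.4 186.6] ang 88.1 centroid [584.4 367.3] A 14163
top rod_t c [633.5 118.9] size [187.7  72. ] ang 6.0 centroid [634.5 119.4] A 11941
top ball_t c [ 622.6 -125.7] size [77.2 79.5] ang 85.2 centroid [ 622.9 -125.7] A 5719
top boc c [ 401.8 -299.7] size [ 36.6 167.8] ang 57.2 centroid [ 399.1 -299.1] A 1781
top bur c [452.1 104. ] size [156.2  35.9] ang 57.0 centroid [443.   90.1] A 3848
top rod c [ 437.8 -115.8] size [153.8  18.3] ang 37.3 centroid [ 437.8 -115.8] A 2603
top ball c [399.8 318.4] size [32.7 31.7] ang 45.3 centroid [399.8 318.5] A 808
top tin c [462.4   1.8] size [32.  33.4] ang 88.7 centroid [462.5   2. ] A 843Traceback (most recent call last):
  File "<stdin>", line 4, in <module>
  File "m.py", line 10, in masks
    m=(l==1+st[1:,4].argmax()).astype(np.uint8)
            ~~~~~~~~~~~~~~~^^
ValueError: attempt to get argmax of an empty sequence
```

Run:
```python
from m import *
T=dict(boc_t=(335,110,392,190,0,.011),bur_t=(110,115,165,195,0,.011),rod_t=(192,100,240,175,0,.011),ball_t=(268,118,309,160,0,.008),
 boc=(325,178,370,233,1,.006),bur=(190,172,245,217,1,.013),ring=(312,164,330,182,1,.01))
import io,contextlib
with contextlib.redirect_stdout(io.StringIO()): o=masks("top",T)
S=dict(boc_t=(120,140,205,188,0,.011),bur_t=(250,290,372,376,0,.011),rod_t=(172,232,275,298,0,.011),ball_t=(158,188,210,224,0,.008),
 boc=(190,143,257,167,1,.006),bur=(270,200,298,258,1,.013),rod=(225,165,262,207,0,.008),ball=(350,262,376,284,0,.0144),tin=(250,200,268,218,0,.011))
o2=masks("scene",S)
print("ring",o["ring"].min(0),o["ring"].max(0))
print("stopper at", plane((178,176),*get("top")[1:],.02))
# corners of trays (top), quad approx
for n in("boc_t","bur_t","rod_t","ball_t","boc","bur"):
  for v,oo in(("top",o),("scene",o2)):
    h=cv2.convexHull(oo[n].astype(np.float32)); e=3
    q=cv2.approxPolyDP(oo[n].astype(np.float32) if n in("boc","bur") else h,5 if n in("boc","bur") else 8,True).reshape(-1,2); print(n,v,np.round(q).astype(int).tolist())
```

```text
scene boc_t c [ 583.4 -347.1] size [110.2 181.4] ang 80.8 centroid [ 583.1 -346.8] A 18569
scene bur_t c [587.8 372.2] size [ 83.9 185.5] ang 88.5 centroid [587.6 372.3] A 14829
scene rod_t c [635.6 126.4] size [185.9  76.7] ang 5.8 centroid [635.2 126.9] A 13266
scene ball_t c [ 624.5 -116.7] size [83.5 77.2] ang 85.5 centroid [ 623.8 -116.2] A 5970
scene boc c [ 399.3 -298.9] size [ 54.3 172.8] ang 58.6 centroid [ 398.5 -298.2] A 4921
scene bur c [454.2 107.9] size [172.1  40.8] ang 56.3 centroid [445.4  95.8] A 4904
scene rod c [ 434.6 -115.7] size [173.1  22.8] ang 37.3 centroid [ 435.5 -114.9] A 3517
scene ball c [396.9 317.7] size [46.2 32.5] ang 32.9 centroid [396.9 317.7] A 1149
scene tin c [459.6   1.4] size [58.5 33.7] ang 55.8 centroid [459.2   1.3] A 1661
ring [ 491.92815212 -238.62271018] [ 523.5411923  -206.80517319]
stopper at [0.50681058 0.22481064 0.02      ]
boc_t top [[680, -331], [496, -298], [481, -392], [663, -424]]
boc_t scene [[489, -382], [659, -414], [681, -310], [511, -282]]
bur_t top [[680, 403], [497, 409], [492, 330], [674, 325]]
bur_t scene [[495, 337], [674, 328], [681, 409], [501, 414]]
rod_t top [[728, 96], [721, 162], [539, 141], [546, 77]]
rod_t scene [[548, 83], [724, 98], [724, 171], [547, 154]]
ball_t top [[665, -91], [587, -84], [582, -159], [657, -166]]
ball_t scene [[585, -154], [657, -158], [666, -81], [590, -75]]
boc top [[480, -334], [478, -326], [415, -318], [344, -241], [337, -245], [400, -320], [429, -333]]
boc scene [[475, -339], [482, -317], [410, -306], [356, -242], [341, -233], [333, -242], [330, -262], [406, -335]]
bur top [[497, 168], [485, 167], [458, 124], [436, 111], [397, 47], [421, 32], [429, 35], [465, 91], [467, 116]]
bur scene [[396, 43], [418, 31], [430, 38], [468, 93], [475, 128], [503, 169], [500, 181], [490, 179], [461, 135], [430, 109], [403, 67]]
```

Call:
jog_arm([
  {"dx":-24.2,"dy":-20.2,"grip":1},
  {"dx":-24.2,"dy":-20.2,"grip":1},
  {"dx":-24.2,"dy":-20.2,"grip":1},
  {"dx":-24.2,"dy":-20.2,"grip":1},
  {"dx":-24.2,"dy":-20.2,"grip":1},
  {"dx":-24.2,"dy":-20.2,"grip":1},
  {"dx":-24.2,"dy":-20.2,"grip":1},
  {"dx":-24.2,"dy":-20.2,"grip":1},
  {"dx":-24.2,"dy":-20.2,"grip":1},
  {"dx":-24.2,"dy":-20.2,"grip":1},
  {"dx":-24.2,"dy":-20.2,"grip":1},
  {"dx":-24.2,"dy":-20.2,"grip":1},
  {"dx":-24.2,"dy":-20.2,"grip":1},
  {"dx":-24.2,"dy":-20.2,"grip":1},
  {"az":0.955,"grip":1},
  {"az":0.955,"grip":1},
  {"az":0.955,"grip":1},
  {"az":0.955,"grip":1},
  {"az":0.955,"grip":1},
  {"az":0.955,"grip":1},
])

```text
$.plan[0]: bad value
```

```bash
cat >> h.py <<'E'
from scipy.spatial.transform import Rotation as Ro
def tool():
    s=sensors.get_state(); w,x,y,z=s["ee_rot"]; return s,np.array(s["position"]),Ro.from_quat([x,y,z,w]).as_matrix()
def go(x,y,z=None,ty=None):
    """mm, deg: print move from the present pose: shift in present tool axes (mm), then turn in 6-degree units"""
    s,p,R=tool(); p=p*1000; t=np.array([x,y,p[2] if z is None else z])
    d=R.T@(t-p); a=np.degrees(np.arctan2(R[1,1],R[0,1]))
    tilt=np.degrees(np.arccos(-R[2,2]))
    print("t",round(s["clock"],1),"pos",np.round(p,1),"ty",round(a,1),"tilt",round(tilt,2),"w",round(s["width"]*1000,1),"gf",round(s["gripper_force"],1),"F",np.round(s["contact_force"],1))
    print(" shift",np.round(d,1),"L",round(np.linalg.norm(d),1),"" if ty is None else f"az {((a-ty+180)%360-180)/6:.2f}")
E
python3 - <<'E'
from h import *
from rig import manip
go(395,-305,None,41.4); print(manip.tcp_to_tips)
im,K,E=get("wrist"); cv2.imwrite("pics/w0.png",im[:,:,::-1]); print(K.tolist())
s,p,R=tool(); c=-E[:3,:3].T@E[:3,3]; print("cam in tool",R.T@(c-p), (R.T@E[:3,:3].T).round(3).tolist())
E
```

```text
t 0.3 pos [141.  557.4 404.5] ty 75.8 tilt 0.02 w 85.3 gf 0.0 F [ 0.1 -0.2 -0.7]
 shift [-4.577e+02 -7.738e+02  2.000e-01] L 899.0 az 5.73
0.1734
[[307.1509648025184, 0.0, 255.688416269846], [0.0, 307.1509648025184, 191.70420508526516], [0.0, 0.0, 1.0]]
cam in tool [ 0.06764031 -0.00015069  0.03151672] [[-0.0, 0.963, 0.269], [1.0, -0.0, 0.0], [0.0, 0.269, -0.963]]
```

View pics/w0.png

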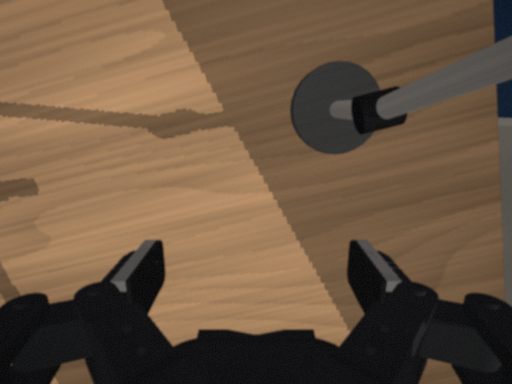

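Call:
jog_arm([
  {"dx":-24.2,"dy":-20.2,"dz":0,"ax":0,"ay":0,"az":0,"grip":1},
  {"dx":-24.2,"dy":-20.2,"dz":0,"ax":0,"ay":0,"az":0,"grip":1},
])

```text
clock: 0.57
position: [0.1779, 0.5067, 0.4044]
ee_rot: [-0.0, 0.122, 0.993, 0.0]
contact_force: [0.7, -0.7, -0.4]
width: 0.0638
gripper_force: 0.0
```

Call:
jog_arm([
  {"dx":-24.2,"dy":-20.2,"dz":0,"ax":0,"ay":0,"az":0,"grip":1},
  {"dx":-24.2,"dy":-20.2,"dz":0,"ax":0,"ay":0,"az":0,"grip":1},
  {"dx":-24.2,"dy":-20.2,"dz":0,"ax":0,"ay":0,"az":0,"grip":1},
  {"dx":-24.2,"dy":-20.2,"dz":0,"ax":0,"ay":0,"az":0,"grip":1},
  {"dx":-24.2,"dy":-20.2,"dz":0,"ax":0,"ay":0,"az":0,"grip":1},
  {"dx":-24.2,"dy":-20.2,"dz":0,"ax":0,"ay":0,"az":0,"grip":1},
  {"dx":-24.2,"dy":-20.2,"dz":0,"ax":0,"ay":0,"az":0,"grip":1},
  {"dx":-24.2,"dy":-20.2,"dz":0,"ax":0,"ay":0,"az":0,"grip":1},
  {"dx":-24.2,"dy":-20.2,"dz":0,"ax":0,"ay":0,"az":0,"grip":1},
  {"dx":-24.2,"dy":-20.2,"dz":0,"ax":0,"ay":0,"az":0,"grip":1},
  {"dx":-24.2,"dy":-20.2,"dz":0,"ax":0,"ay":0,"az":0,"grip":1},
  {"dx":-24.2,"dy":-20.2,"dz":0,"ax":0,"ay":0,"az":0,"grip":1},
  {"dx":0,"dy":0,"dz":0,"ax":0,"ay":0,"az":0.955,"grip":1},
  {"dx":0,"dy":0,"dz":0,"ax":0,"ay":0,"az":0.955,"grip":1},
  {"dx":0,"dy":0,"dz":0,"ax":0,"ay":0,"az":0.955,"grip":1},
  {"dx":0,"dy":0,"dz":0,"ax":0,"ay":0,"az":0.955,"grip":1},
  {"dx":0,"dy":0,"dz":0,"ax":0,"ay":0,"az":0.955,"grip":1},
  {"dx":0,"dy":0,"dz":0,"ax":0,"ay":0,"az":0.955,"grip":1},
])

```text
clock: 2.07
position: [0.4001, 0.2001, 0.4048]
ee_rot: [0.0, 0.414, 0.91, 0.0]
contact_force: [0.6, -0.0, 0.2]
width: 0.0001
gripper_force: 0.0
```

Run:
```python
from h import *
from rig import manip
go(395,-305,None,41.4); print(manip.tcp_to_tips)
im,K,E=get("wrist"); cv2.imwrite("pics/w1.png",im[:,:,::-1])
s,p,R=tool()
for d in (.155,.1734): print(px(p+R[:,2]*d,K,E))
```

```text
t 2.1 pos [400.1 200.1 404.8] ty 41.1 tilt 0.02 w 0.1 gf 0.0 F [ 0.6 -0.   0.2]
 shift [-3.771e+02 -3.360e+02 -1.000e-01] L 505.1 az -0.05
0.1734
[255.58224022 263.10569774]
[255.58437954 245.13039096]
```

View pics/w1.png

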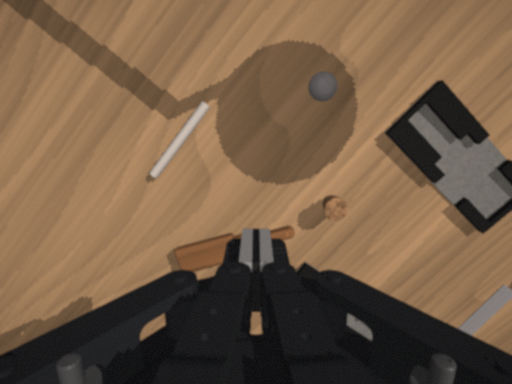

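Run:
```python
from m import *
o=masks("wrist",dict(ball=(300,60,345,110,0,.0144),bur_t=(375,70,512,240,0,.011)))
q=cv2.approxPolyDP(cv2.convexHull(o["bur_t"].astype(np.float32)),8,True).reshape(-1,2); print(np.round(q).tolist())
```

```text
wrist ball c [397.6 316. ] size [33.2 32.6] ang 39.3 centroid [397.6 315.9] A 849
wrist bur_t c [582.4 364.1] size [ 82.6 189.4] ang 87.9 centroid [577.5 362.9] A 14186
[[490.0, 402.0], [489.0, 327.0], [675.0, 326.0], [677.0, 367.0], [627.0, 404.0]]
```

Call:
jog_arm([
  {"dx":-29,"dy":-25.8,"dz":0,"ax":0,"ay":0,"az":0,"grip":0.3},
  {"dx":-29,"dy":-25.8,"dz":0,"ax":0,"ay":0,"az":0,"grip":0.3},
  {"dx":-29,"dy":-25.8,"dz":0,"ax":0,"ay":0,"az":0,"grip":0.3},
  {"dx":-29,"dy":-25.8,"dz":0,"ax":0,"ay":0,"az":0,"grip":0.3},
  {"dx":-29,"dy":-25.8,"dz":0,"ax":0,"ay":0,"az":0,"grip":0.3},
  {"dx":-29,"dy":-25.8,"dz":0,"ax":0,"ay":0,"az":0,"grip":0.3},
  {"dx":-29,"dy":-25.8,"dz":0,"ax":0,"ay":0,"az":0,"grip":0.3},
  {"dx":-29,"dy":-25.8,"dz":0,"ax":0,"ay":0,"az":0,"grip":0.3},
  {"dx":-29,"dy":-25.8,"dz":0,"ax":0,"ay":0,"az":0,"grip":0.3},
  {"dx":-29,"dy":-25.8,"dz":0,"ax":0,"ay":0,"az":0,"grip":0.3},
  {"dx":-29,"dy":-25.8,"dz":0,"ax":0,"ay":0,"az":0,"grip":0.3},
  {"dx":-29,"dy":-25.8,"dz":0,"ax":0,"ay":0,"az":0,"grip":0.3},
  {"dx":-29,"dy":-25.8,"dz":0,"ax":0,"ay":0,"az":0,"grip":0.3},
  {"dx":0,"dy":0,"dz":40,"ax":0,"ay":0,"az":0,"grip":0.3},
  {"dx":0,"dy":0,"dz":40,"ax":0,"ay":0,"az":0,"grip":0.3},
  {"dx":0,"dy":0,"dz":0,"ax":0,"ay":0,"az":0,"grip":0.3},
])

```text
clock: 3.5
position: [0.3954, -0.3029, 0.3181]
ee_rot: [-0.007, 0.411, 0.912, 0.003]
contact_force: [-0.8, 2.4, -0.2]
width: 0.0598
gripper_force: 0.0
```

Run:
```python
from m import *
go(395,-305,176,41.4)
im,K,E=get("wrist"); cv2.imwrite("pics/w2.png",im[:,:,::-1])
for P in ((.395,-.3045,.006),(.478,-.331,.006),(.3405,-.243,.006)): print(px(P,K,E))
```

```text
t 3.5 pos [ 395.4 -302.9  318.1] ty 41.5 tilt 0.89 w 59.8 gf 0.0 F [-0.8  2.4 -0.2]
 shift [ -3.5  -1.6 142. ] L 142.1 az 0.01
[254.39109524 186.66354146]
[298.86735282 258.92490538]
[254.15058721  95.55516796]
```

View pics/w2.png

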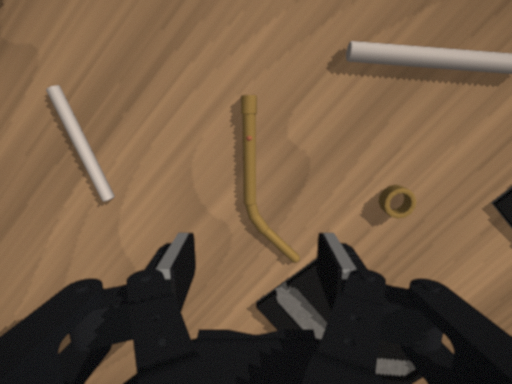

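```bash
cat > boc.py <<'E'
from m import *
def bocal(box,z):
    o=masks("wrist",dict(boc=(*box,1,z)))["boc"]
    im,K,E=get("wrist")
    for P in [(.395,-.3045,z)]: pass
    q=cv2.approxPolyDP(o.astype(np.float32),3,True).reshape(-1,2); print(np.round(q).tolist()); return o
E
python3 - <<'E'
from boc import *
go(395,-305,176,41.4)
bocal((225,85,310,265),.006)
im,K,E=get("wrist")
for p in((249.5,95),(250.5,187),(251,207),(296,261)): print(p,plane(p,K,E,.006)*1000)
E
```

```text
t 3.5 pos [ 396.6 -303.4  321.4] ty 41.5 tilt 0.58 w 59.7 gf 0.0 F [-1.1  0.3  0.2]
 shift [ -1.6  -2.2 145.4] L 145.4 az 0.02
wrist boc c [ 399.3 -301.8] size [ 36.6 167.2] ang 57.1 centroid [ 396.1 -300.8] A 1664
[[333.0, -251.0], [408.0, -329.0], [428.0, -335.0], [477.0, -335.0], [474.0, -329.0], [414.0, -322.0], [342.0, -243.0]]
(249.5, 95) [ 343.70229652 -250.7515037     6.        ]
(250.5, 187) [ 400.57205185 -314.24144333    6.        ]
(251, 207) [ 414.42638541 -329.28974446    6.        ]
(296, 261) [ 488.56242641 -342.74685586    6.        ]
```

Call:
jog_arm([
  {"dx":0,"dy":0,"dz":0,"ax":0,"ay":0,"az":0,"grip":0.4},
  {"dx":0,"dy":0,"dz":0,"ax":0,"ay":0,"az":0,"grip":0.4},
  {"dx":0,"dy":0,"dz":0,"ax":0,"ay":0,"az":0,"grip":0.4},
  {"dx":0,"dy":0,"dz":0,"ax":0,"ay":0,"az":0,"grip":0.4},
])

```text
clock: 4.03
position: [0.3983, -0.3043, 0.3258]
ee_rot: [0.001, 0.411, 0.912, -0.0]
contact_force: [0.0, -0.0, -0.1]
width: 0.051
gripper_force: 0.0
```

Run:
```python
from boc import *
go(395,-305,176,41.4)
o=bocal((225,80,310,275),.006)
go(395,-305,176,41.4)
o=masks("wrist",dict(ring=(375,180,420,225,1,.011)))
```

```text
t 4.0 pos [ 398.3 -304.3  325.8] ty 41.5 tilt 0.12 w 51.0 gf 0.0 F [ 0.  -0.  -0.1]
 shift [  2.   -3.  149.8] L 149.8 az 0.01
wrist boc c [ 399.4 -301.8] size [ 36.5 167.7] ang 57.1 centroid [ 395.9 -300.7] A 1648
[[333.0, -250.0], [396.0, -321.0], [410.0, -330.0], [429.0, -335.0], [477.0, -335.0], [475.0, -329.0], [414.0, -322.0], [342.0, -243.0]]
t 4.1 pos [ 398.1 -304.3  325.2] ty 41.4 tilt 0.06 w 51.1 gf 0.0 F [ 0.1  0.6 -1. ]
 shift [  1.7  -2.8 149.2] L 149.2 az 0.01
wrist ring c [ 505.4 -227. ] size [33.3 26.6] ang 41.4 centroid [ 504.9 -226. ] A 716
```

Call:
jog_arm([
  {"dx":1.8,"dy":-4.6,"dz":25,"ax":0,"ay":0,"az":-0.1,"grip":0.4},
  {"dx":0,"dy":0,"dz":25,"ax":0,"ay":0,"az":0,"grip":0.4},
  {"dx":0,"dy":0,"dz":25,"ax":0,"ay":0,"az":0,"grip":0.4},
  {"dx":0,"dy":0,"dz":25,"ax":0,"ay":0,"az":0,"grip":0.4},
  {"dx":0,"dy":0,"dz":20,"ax":0,"ay":0,"az":0,"grip":0.4},
  {"dx":0,"dy":0,"dz":15,"ax":0,"ay":0,"az":0,"grip":0.4},
  {"dx":0,"dy":0,"dz":8,"ax":0,"ay":0,"az":0,"grip":0.4},
  {"dx":0,"dy":0,"dz":0,"ax":0,"ay":0,"az":0,"grip":0.4},
  {"dx":0,"dy":0,"dz":0,"ax":0,"ay":0,"az":0,"grip":0.4},
  {"dx":0,"dy":0,"dz":0,"ax":0,"ay":0,"az":0,"grip":0.4},
])

```text
clock: 5.02
position: [0.3939, -0.3065, 0.1825]
ee_rot: [0.001, 0.407, 0.914, -0.0]
contact_force: [-0.2, -1.2, -0.4]
width: 0.0514
gripper_force: 0.0
```

Run:
```python
from boc import *
go(393.5,-306,177,42)
im,K,E=get("wrist"); cv2.imwrite("pics/w3.png",im[:,:,::-1])
```

```text
t 5.0 pos [ 393.9 -306.5  182.5] ty 42.0 tilt 0.11 w 51.4 gf 0.0 F [-0.2 -1.2 -0.4]
 shift [0.7 0.1 5.5] L 5.6 az 0.00
```

View pics/w3.png

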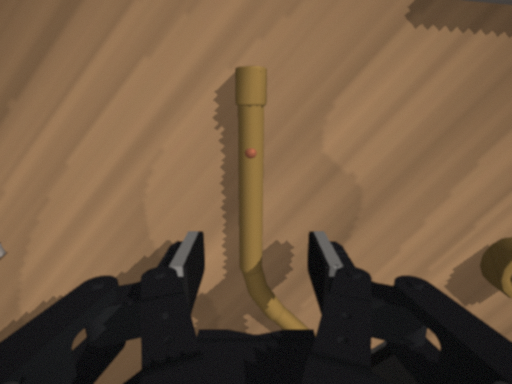

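Call:
jog_arm([
  {"dx":0.5,"dy":-2,"dz":5.5,"ax":0,"ay":0,"az":0,"grip":0.4},
  {"dx":0,"dy":0,"dz":0,"ax":0,"ay":0,"az":0,"grip":0.6},
  {"dx":0,"dy":0,"dz":0,"ax":0,"ay":0,"az":0,"grip":0.8},
  {"dx":0,"dy":0,"dz":0,"ax":0,"ay":0,"az":0,"grip":1},
  {"dx":0,"dy":0,"dz":0,"ax":0,"ay":0,"az":0,"grip":1},
  {"dx":0,"dy":0,"dz":0,"ax":0,"ay":0,"az":0,"grip":1},
  {"dx":0,"dy":0,"dz":0,"ax":0,"ay":0,"az":0,"grip":1},
  {"dx":0,"dy":0,"dz":0,"ax":0,"ay":0,"az":0,"grip":1},
], grip_force=40)

```text
clock: 5.73
position: [0.3916, -0.3071, 0.1765]
ee_rot: [0.0, 0.407, 0.914, -0.0]
contact_force: [-0.5, 0.4, 4.9]
width: 0.0099
gripper_force: 39.4
```

Run:
```python
from boc import *
go(574,-380,240,80)
```

```text
t 5.7 pos [ 391.6 -307.1  176.5] ty 42.0 tilt 0.02 w 9.9 gf 39.4 F [-0.5  0.4  4.9]
 shift [-176.3   86.7  -63.5] L 206.4 az -6.33
```

Call:
jog_arm([
  {"dx":0,"dy":0,"dz":-20,"ax":0,"ay":0,"az":0,"grip":1},
  {"dx":0,"dy":0,"dz":-35,"ax":0,"ay":0,"az":0,"grip":1},
  {"dx":0,"dy":0,"dz":-35,"ax":0,"ay":0,"az":0,"grip":1},
  {"dx":0,"dy":0,"dz":-30,"ax":0,"ay":0,"az":0,"grip":1},
  {"dx":-29.4,"dy":14.4,"dz":0,"ax":0,"ay":0,"az":0,"grip":1},
  {"dx":-29.4,"dy":14.4,"dz":0,"ax":0,"ay":0,"az":0,"grip":1},
  {"dx":-29.4,"dy":14.4,"dz":0,"ax":0,"ay":0,"az":0,"grip":1},
  {"dx":-29.4,"dy":14.4,"dz":0,"ax":0,"ay":0,"az":0,"grip":1},
  {"dx":-29.4,"dy":14.4,"dz":0,"ax":0,"ay":0,"az":0,"grip":1},
  {"dx":-29.4,"dy":14.4,"dz":0,"ax":0,"ay":0,"az":0,"grip":1},
  {"dx":0,"dy":0,"dz":0,"ax":0,"ay":0,"az":-0.904,"grip":1},
  {"dx":0,"dy":0,"dz":0,"ax":0,"ay":0,"az":-0.904,"grip":1},
  {"dx":0,"dy":0,"dz":0,"ax":0,"ay":0,"az":-0.904,"grip":1},
  {"dx":0,"dy":0,"dz":0,"ax":0,"ay":0,"az":-0.904,"grip":1},
  {"dx":0,"dy":0,"dz":0,"ax":0,"ay":0,"az":-0.904,"grip":1},
  {"dx":0,"dy":0,"dz":0,"ax":0,"ay":0,"az":-0.904,"grip":1},
  {"dx":0,"dy":0,"dz":0,"ax":0,"ay":0,"az":-0.904,"grip":1},
  {"dx":0,"dy":0,"dz":0,"ax":0,"ay":0,"az":0,"grip":1},
  {"dx":0,"dy":0,"dz":0,"ax":0,"ay":0,"az":0,"grip":1},
  {"dx":0,"dy":0,"dz":0,"ax":0,"ay":0,"az":0,"grip":1},
])

```text
clock: 7.4
position: [0.5738, -0.3802, 0.2958]
ee_rot: [-0.0, 0.088, 0.996, 0.0]
contact_force: [-0.2, 0.6, -0.9]
width: 0.0103
gripper_force: 39.2
```

Run:
```python
from boc import *
go(574,-380,240,80)
im,K,E=get("wrist"); cv2.imwrite("pics/w4.png",im[:,:,::-1])
s,p,R=tool()
def seat(x,y,a=-10):
    a=np.radians(a); return [px((.574+(x*np.cos(a)-y*np.sin(a))/1e3,-.380+(x*np.sin(a)+y*np.cos(a))/1e3,.003),K,E).round(1) for _ in [0]][0]
for P in((0,0),(-89,0),(-93,-33),(-93,67),(15,0),(75,45)): print(P,seat(*P))
```

```text
t 7.4 pos [ 573.8 -380.2  295.8] ty 79.9 tilt 0.03 w 10.3 gf 39.2 F [-0.2  0.6 -0.9]
 shift [-0.1  0.2 55.8] L 55.8 az -0.02
(0, 0) [256.  186.2]
(-89, 0) [255.8  78.6]
(-93, -33) [214.5  73.4]
(-93, 67) [339.8  73.1]
(15, 0) [256.1 202.5]
(75, 45) [303.8 263. ]
```

View pics/w4.png

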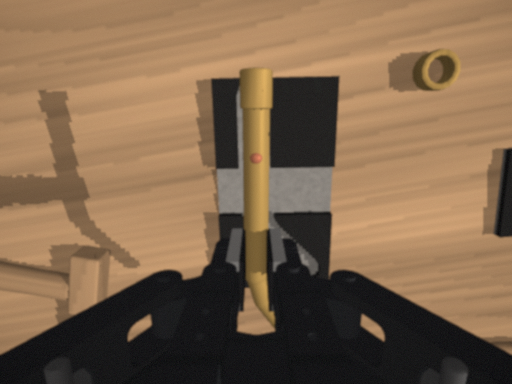

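Run:
```python
from boc import *
im,K,E=get("wrist")
c=[plane(p,K,E,.011)*1000 for p in((212,78.5),(338,76.5))]; print(np.round(c,1)); d=c[1]-c[0]; print(np.linalg.norm(d),np.degrees(np.arctan2(d[1],d[0])))
# groove edges on the top plane / floor, via gray mask at columns right of tube
hsv=cv2.cvtColor(im,cv2.COLOR_RGB2HSV); 
for col in (222,230,285,300,315,328):
    v=im[150:225,col].max(1).astype(float); g=np.where(v>75)[0]+150; 
    a,b=g[0]-.5,g[-1]+.5; print(col,a,b,[np.round(plane((col,t),K,E,.003)*1000,1)[:2] for t in(a,b)], np.round(plane((col,b),K,E,.011)*1000,1)[:2])
```

```text
[[ 480.9 -398.3   11. ]
 [ 496.6 -301.7   11. ]]
97.79357251091217 80.75558377359043
222 167.5 212.5 [array([ 552.5, -406.1]), array([ 592.8, -414.5])] [ 590.2 -413.1]
230 167.5 212.5 [array([ 553.7, -399.3]), array([ 594.1, -407.4])] [ 591.4 -406.2]
285 166.5 212.5 [array([ 561.2, -352.3]), array([ 602.7, -358.7])] [ 599.8 -359. ]
300 166.5 211.5 [array([ 563.4, -339.6]), array([ 604.2, -345.2])] [ 601.2 -345.9]
315 166.5 211.5 [array([ 565.7, -326.8]), array([ 606.5, -331.9])] [ 603.5 -333.1]
328 165.5 211.5 [array([ 566.8, -315.7]), array([ 608.6, -320.4])] [ 605.5 -321.9]
```

Call:
jog_arm([
  {"dx":-3.3,"dy":-0.7,"dz":0,"ax":0,"ay":0,"az":-0.07,"grip":1},
  {"dx":0,"dy":0,"dz":25,"ax":0,"ay":0,"az":0,"grip":1},
  {"dx":0,"dy":0,"dz":25,"ax":0,"ay":0,"az":0,"grip":1},
  {"dx":0,"dy":0,"dz":25,"ax":0,"ay":0,"az":0,"grip":1},
  {"dx":0,"dy":0,"dz":15,"ax":0,"ay":0,"az":0,"grip":1},
  {"dx":0,"dy":0,"dz":8,"ax":0,"ay":0,"az":0,"grip":1},
  {"dx":0,"dy":0,"dz":6,"ax":0,"ay":0,"az":0,"grip":1},
  {"dx":0,"dy":0,"dz":6,"ax":0,"ay":0,"az":0,"grip":1},
  {"dx":0,"dy":0,"dz":2,"ax":0,"ay":0,"az":0,"grip":1},
  {"dx":0,"dy":0,"dz":0,"ax":0,"ay":0,"az":0,"grip":1},
  {"dx":0,"dy":0,"dz":0,"ax":0,"ay":0,"az":0,"grip":1},
  {"dx":0,"dy":0,"dz":0,"ax":0,"ay":0,"az":0,"grip":1},
])

```text
clock: 8.5
position: [0.5773, -0.3818, 0.1852]
ee_rot: [0.001, 0.084, 0.996, -0.0]
contact_force: [-0.6, 0.1, -1.7]
width: 0.0102
gripper_force: 39.2
```

Call:
jog_arm([
  {"dx":0,"dy":0,"dz":2.5,"ax":0,"ay":0,"az":0,"grip":1},
  {"dx":0,"dy":0,"dz":2.3,"ax":0,"ay":0,"az":0,"grip":1},
  {"dx":0,"dy":0,"dz":0,"ax":0,"ay":0,"az":0,"grip":1},
  {"dx":0,"dy":0,"dz":0,"ax":0,"ay":0,"az":0,"grip":1},
])

```text
clock: 8.83
position: [0.5771, -0.3816, 0.1796]
ee_rot: [0.0, 0.084, 0.997, -0.0]
contact_force: [0.8, 0.8, -0.1]
width: 0.01
gripper_force: 39.3
```

Call:
jog_arm([
  {"dx":0,"dy":0,"dz":0,"ax":0,"ay":0,"az":0,"grip":0.8},
  {"dx":0,"dy":0,"dz":0,"ax":0,"ay":0,"az":0,"grip":0.6},
  {"dx":0,"dy":0,"dz":0,"ax":0,"ay":0,"az":0,"grip":0.5},
  {"dx":0,"dy":0,"dz":-10,"ax":0,"ay":0,"az":0,"grip":0.4},
  {"dx":0,"dy":0,"dz":-30,"ax":0,"ay":0,"az":0,"grip":0.3},
  {"dx":0,"dy":0,"dz":-40,"ax":0,"ay":0,"az":0,"grip":0.3},
  {"dx":0,"dy":0,"dz":-40,"ax":0,"ay":0,"az":0,"grip":0.3},
  {"dx":0,"dy":0,"dz":-20,"ax":0,"ay":0,"az":0,"grip":0.3},
  {"dx":0,"dy":0,"dz":0,"ax":0,"ay":0,"az":0,"grip":0.3},
  {"dx":0,"dy":0,"dz":0,"ax":0,"ay":0,"az":0,"grip":0.3},
])

```text
clock: 9.67
position: [0.5771, -0.3816, 0.322]
ee_rot: [0.002, 0.084, 0.997, -0.001]
contact_force: [-0.4, -0.3, 0.1]
width: 0.0596
gripper_force: 0.0
```

Run:
```python
from boc import *
im,K,E=get("wrist"); cv2.imwrite("pics/w5.png",im[:,:,::-1])
go(425.5,66,320,-32.5)
```

```text
t 9.7 pos [ 576.7 -381.3  319.9] ty 80.4 tilt 0.02 w 59.8 gf 0.0 F [-0.2  0.2 -0.9]
 shift [ 2.236e+02  4.159e+02 -2.000e-01] L 472.2 az 18.82
```

View pics/w5.png

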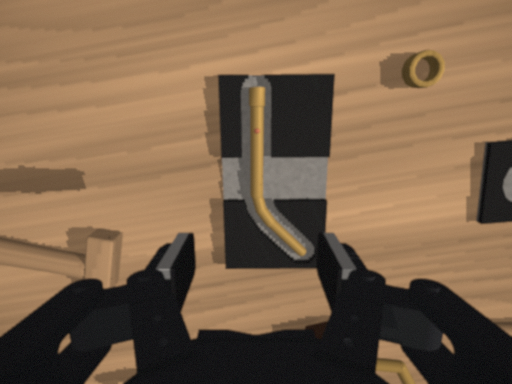

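Call:
jog_arm([
  {"dx":15.3,"dy":31.3,"dz":0,"ax":0,"ay":0,"az":0,"grip":0.2},
  {"dx":15.3,"dy":31.3,"dz":0,"ax":0,"ay":0,"az":0,"grip":0.2},
  {"dx":15.3,"dy":31.3,"dz":0,"ax":0,"ay":0,"az":0,"grip":0.2},
  {"dx":15.3,"dy":31.3,"dz":0,"ax":0,"ay":0,"az":0,"grip":0.2},
  {"dx":15.3,"dy":31.3,"dz":0,"ax":0,"ay":0,"az":0,"grip":0.2},
  {"dx":15.3,"dy":31.3,"dz":0,"ax":0,"ay":0,"az":0,"grip":0.2},
  {"dx":15.3,"dy":31.3,"dz":0,"ax":0,"ay":0,"az":0,"grip":0.2},
  {"dx":15.3,"dy":31.3,"dz":0,"ax":0,"ay":0,"az":0,"grip":0.2},
  {"dx":15.3,"dy":31.3,"dz":0,"ax":0,"ay":0,"az":0,"grip":0.2},
  {"dx":15.3,"dy":31.3,"dz":0,"ax":0,"ay":0,"az":0,"grip":0.2},
  {"dx":15.3,"dy":31.3,"dz":0,"ax":0,"ay":0,"az":0,"grip":0.2},
  {"dx":15.3,"dy":31.3,"dz":0,"ax":0,"ay":0,"az":0,"grip":0.2},
  {"dx":15.3,"dy":31.3,"dz":0,"ax":0,"ay":0,"az":0,"grip":0.2},
  {"dx":15.3,"dy":31.3,"dz":0,"ax":0,"ay":0,"az":0,"grip":0.2},
])

```text
clock: 10.88
position: [0.4372, 0.0876, 0.3178]
ee_rot: [-0.002, 0.084, 0.996, -0.0]
contact_force: [0.3, 0.3, -0.2]
width: 0.0686
gripper_force: 0.0
```

Call:
jog_arm([
  {"dx":0,"dy":0,"dz":0,"ax":0,"ay":0,"az":0.99,"grip":0.2},
  {"dx":0,"dy":0,"dz":0,"ax":0,"ay":0,"az":0.99,"grip":0.2},
  {"dx":0,"dy":0,"dz":0,"ax":0,"ay":0,"az":0.99,"grip":0.2},
  {"dx":0,"dy":0,"dz":0,"ax":0,"ay":0,"az":0.99,"grip":0.2},
  {"dx":0,"dy":0,"dz":0,"ax":0,"ay":0,"az":0.99,"grip":0.2},
  {"dx":0,"dy":0,"dz":0,"ax":0,"ay":0,"az":0.99,"grip":0.2},
  {"dx":0,"dy":0,"dz":0,"ax":0,"ay":0,"az":0.99,"grip":0.2},
  {"dx":0,"dy":0,"dz":0,"ax":0,"ay":0,"az":0.99,"grip":0.2},
  {"dx":0,"dy":0,"dz":0,"ax":0,"ay":0,"az":0.99,"grip":0.2},
  {"dx":0,"dy":0,"dz":0,"ax":0,"ay":0,"az":0.99,"grip":0.2},
  {"dx":0,"dy":0,"dz":0,"ax":0,"ay":0,"az":0.99,"grip":0.2},
  {"dx":0,"dy":0,"dz":0,"ax":0,"ay":0,"az":0.99,"grip":0.2},
  {"dx":0,"dy":0,"dz":0,"ax":0,"ay":0,"az":0.99,"grip":0.2},
  {"dx":0,"dy":0,"dz":0,"ax":0,"ay":0,"az":0.99,"grip":0.2},
  {"dx":0,"dy":0,"dz":0,"ax":0,"ay":0,"az":0.99,"grip":0.2},
  {"dx":0,"dy":0,"dz":0,"ax":0,"ay":0,"az":0.99,"grip":0.2},
  {"dx":0,"dy":0,"dz":0,"ax":0,"ay":0,"az":0.99,"grip":0.2},
  {"dx":0,"dy":0,"dz":0,"ax":0,"ay":0,"az":0.99,"grip":0.2},
  {"dx":0,"dy":0,"dz":0,"ax":0,"ay":0,"az":0.99,"grip":0.2},
])

```text
clock: 12.47
position: [0.4379, 0.0862, 0.3176]
ee_rot: [-0.001, 0.878, 0.479, -0.002]
contact_force: [-0.3, 1.1, -0.8]
width: 0.0679
gripper_force: 0.0
```

Call:
jog_arm([
  {"dx":0,"dy":0,"dz":0,"ax":0,"ay":0,"az":0,"grip":0.2},
  {"dx":0,"dy":0,"dz":0,"ax":0,"ay":0,"az":0,"grip":0.2},
  {"dx":0,"dy":0,"dz":0,"ax":0,"ay":0,"az":0,"grip":0.2},
])

```text
clock: 12.72
position: [0.4384, 0.0862, 0.3185]
ee_rot: [-0.0, 0.876, 0.482, -0.001]
contact_force: [-0.0, -0.5, -0.2]
width: 0.0682
gripper_force: 0.0
```

Run:
```python
from m import *
go(439,86.4,190,-32.7)
im,K,E=get("wrist"); cv2.imwrite("pics/w6.png",im[:,:,::-1])
b=px((.452,.104,.013),K,E); print(b, px((.490,.163,.013),K,E),px((.406,.036,.013),K,E))
```

```text
t 12.7 pos [438.4  86.2 318.5] ty -32.3 tilt 0.12 w 68.2 gf 0.0 F [-0.  -0.5 -0.2]
 shift [  0.6   0.6 128.5] L 128.5 az 0.06
[257.98077647 158.40889224] [258.81521261  75.27549739] [255.23131623 242.2638567 ]
```

View pics/w6.png

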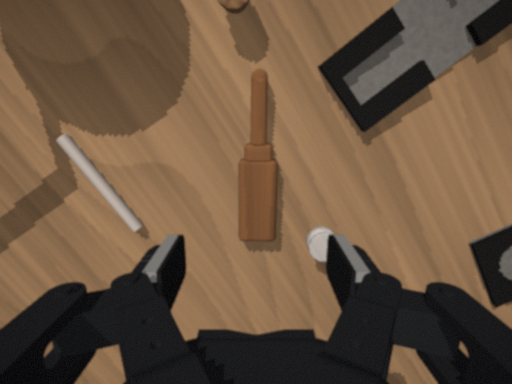

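Run:
```python
from m import *
o=masks("wrist",dict(bur=(228,60,300,255,1,.013)))["bur"]
r=cv2.minAreaRect(o.astype(np.float32)); a=np.radians(r[2] if r[1][0]>r[1][1] else r[2]-90)
u=np.array([np.cos(a),np.sin(a)]); v=np.array([-u[1],u[0]]); 
if u@[.5,.85]<0: u=-u;v=-v
s=(o-r[0])@u; t=(o-r[0])@v; tip=s.max()
h=(s<tip-97)&(s>s.min()+8); print("len",tip-s.min(),"handle y",t[h].min(),t[h].max())
fit=[np.polyfit(s[k],t[k],1)[0] for k in (h&(t>0),h&(t<0))]; print("slopes deg",np.degrees(fit),"ang",np.degrees(np.arctan2(u[1],u[0])))
mid=np.array(r[0])+u*(s.min()+60)+v*(t[h].min()+t[h].max())/2; print("mid",mid)
go(*mid,190)
```

```text
wrist bur c [450.8 101.7] size [154.6  34.4] ang 56.8 centroid [441.2  87.6] A 3680
len 154.6333685335023 handle y -17.20030779261686 17.200416541785636
slopes deg [ 0.29533916 -0.1426266 ] ang 56.803123474121094
mid [441.35120485  87.25832607]
t 12.8 pos [438.6  86.2 319. ] ty -32.4 tilt 0.06 w 68.3 gf 0.0 F [-0.4 -0.   0.9]
 shift [  2.4   1.9 129. ] L 129.0
```

Call:
jog_arm([
  {"dx":2.4,"dy":1.9,"dz":0,"ax":0,"ay":0,"az":0.12,"grip":0.2},
  {"dx":0,"dy":0,"dz":28,"ax":0,"ay":0,"az":0,"grip":0.2},
  {"dx":0,"dy":0,"dz":28,"ax":0,"ay":0,"az":0,"grip":0.2},
  {"dx":0,"dy":0,"dz":28,"ax":0,"ay":0,"az":0,"grip":0.2},
  {"dx":0,"dy":0,"dz":28,"ax":0,"ay":0,"az":0,"grip":0.2},
  {"dx":0,"dy":0,"dz":20,"ax":0,"ay":0,"az":0,"grip":0.2},
  {"dx":0,"dy":0,"dz":13,"ax":0,"ay":0,"az":0,"grip":0.2},
  {"dx":0,"dy":0,"dz":0,"ax":0,"ay":0,"az":0,"grip":0.2},
  {"dx":0,"dy":0,"dz":0,"ax":0,"ay":0,"az":0,"grip":0.2},
  {"dx":0,"dy":0,"dz":0,"ax":0,"ay":0,"az":0,"grip":0.4},
  {"dx":0,"dy":0,"dz":0,"ax":0,"ay":0,"az":0,"grip":0.5},
  {"dx":0,"dy":0,"dz":0,"ax":0,"ay":0,"az":0,"grip":0.6},
  {"dx":0,"dy":0,"dz":0,"ax":0,"ay":0,"az":0,"grip":0.8},
  {"dx":0,"dy":0,"dz":0,"ax":0,"ay":0,"az":0,"grip":1},
  {"dx":0,"dy":0,"dz":0,"ax":0,"ay":0,"az":0,"grip":1},
])

```text
clock: 14.07
position: [0.4422, 0.0873, 0.1757]
ee_rot: [0.001, 0.88, 0.476, 0.001]
contact_force: [0.9, 0.1, 6.5]
width: 0.0351
gripper_force: 40.5
```

Run:
```python
from m import *
go(601,364.5,300,88.1)
```

```text
t 14.1 pos [442.2  87.3 175.7] ty -33.2 tilt 0.16 w 35.1 gf 40.5 F [0.9 0.1 6.5]
 shift [ 319.1  -18.5 -123.8] L 342.8 az -20.21
```

Call:
jog_arm([
  {"dx":0,"dy":0,"dz":-15,"ax":0,"ay":0,"az":0,"grip":1},
  {"dx":0,"dy":0,"dz":-35,"ax":0,"ay":0,"az":0,"grip":1},
  {"dx":0,"dy":0,"dz":-40,"ax":0,"ay":0,"az":0,"grip":1},
  {"dx":0,"dy":0,"dz":-40,"ax":0,"ay":0,"az":0,"grip":1},
  {"dx":31.9,"dy":-1.9,"dz":0,"ax":0,"ay":0,"az":0,"grip":1},
  {"dx":31.9,"dy":-1.9,"dz":0,"ax":0,"ay":0,"az":0,"grip":1},
  {"dx":31.9,"dy":-1.9,"dz":0,"ax":0,"ay":0,"az":0,"grip":1},
  {"dx":31.9,"dy":-1.9,"dz":0,"ax":0,"ay":0,"az":0,"grip":1},
  {"dx":31.9,"dy":-1.9,"dz":0,"ax":0,"ay":0,"az":0,"grip":1},
  {"dx":31.9,"dy":-1.9,"dz":0,"ax":0,"ay":0,"az":0,"grip":1},
  {"dx":31.9,"dy":-1.9,"dz":0,"ax":0,"ay":0,"az":0,"grip":1},
  {"dx":31.9,"dy":-1.9,"dz":0,"ax":0,"ay":0,"az":0,"grip":1},
  {"dx":31.9,"dy":-1.9,"dz":0,"ax":0,"ay":0,"az":0,"grip":1},
  {"dx":31.9,"dy":-1.9,"dz":0,"ax":0,"ay":0,"az":0,"grip":1},
])

```text
clock: 15.23
position: [0.6006, 0.366, 0.3047]
ee_rot: [0.0, 0.879, 0.476, 0.0]
contact_force: [0.1, -1.5, -0.4]
width: 0.0348
gripper_force: 40.4
```

Call:
jog_arm([
  {"dx":0,"dy":0,"dz":0,"ax":0,"ay":0,"az":-1,"grip":1},
  {"dx":0,"dy":0,"dz":0,"ax":0,"ay":0,"az":-1,"grip":1},
  {"dx":0,"dy":0,"dz":0,"ax":0,"ay":0,"az":-1,"grip":1},
  {"dx":0,"dy":0,"dz":0,"ax":0,"ay":0,"az":-1,"grip":1},
  {"dx":0,"dy":0,"dz":0,"ax":0,"ay":0,"az":-1,"grip":1},
  {"dx":0,"dy":0,"dz":0,"ax":0,"ay":0,"az":-1,"grip":1},
  {"dx":0,"dy":0,"dz":0,"ax":0,"ay":0,"az":-1,"grip":1},
  {"dx":0,"dy":0,"dz":0,"ax":0,"ay":0,"az":-1,"grip":1},
  {"dx":0,"dy":0,"dz":0,"ax":0,"ay":0,"az":-1,"grip":1},
  {"dx":0,"dy":0,"dz":0,"ax":0,"ay":0,"az":-1,"grip":1},
  {"dx":0,"dy":0,"dz":0,"ax":0,"ay":0,"az":-1,"grip":1},
  {"dx":0,"dy":0,"dz":0,"ax":0,"ay":0,"az":-1,"grip":1},
  {"dx":0,"dy":0,"dz":0,"ax":0,"ay":0,"az":-1,"grip":1},
  {"dx":0,"dy":0,"dz":0,"ax":0,"ay":0,"az":-1,"grip":1},
  {"dx":0,"dy":0,"dz":0,"ax":0,"ay":0,"az":-1,"grip":1},
  {"dx":0,"dy":0,"dz":0,"ax":0,"ay":0,"az":-1,"grip":1},
  {"dx":0,"dy":0,"dz":0,"ax":0,"ay":0,"az":-1,"grip":1},
  {"dx":0,"dy":0,"dz":0,"ax":0,"ay":0,"az":-1,"grip":1},
  {"dx":0,"dy":0,"dz":0,"ax":0,"ay":0,"az":-1,"grip":1},
  {"dx":0,"dy":0,"dz":0,"ax":0,"ay":0,"az":-1,"grip":1},
])

```text
clock: 16.9
position: [0.6001, 0.3646, 0.3046]
ee_rot: [0.0, 0.025, 1.0, 0.0]
contact_force: [0.4, 0.7, -0.1]
width: 0.0348
gripper_force: 40.3
```

Call:
jog_arm([
  {"dx":0,"dy":0,"dz":0,"ax":0,"ay":0,"az":-0.2,"grip":1},
  {"dx":0,"dy":0,"dz":0,"ax":0,"ay":0,"az":0,"grip":1},
  {"dx":0,"dy":0,"dz":0,"ax":0,"ay":0,"az":0,"grip":1},
  {"dx":0,"dy":0,"dz":0,"ax":0,"ay":0,"az":0,"grip":1},
])

```text
clock: 17.23
position: [0.6002, 0.3647, 0.3045]
ee_rot: [0.0, 0.018, 1.0, 0.0]
contact_force: [1.5, 0.2, 0.2]
width: 0.0346
gripper_force: 40.3
```

Run:
```python
from m import *
go(601,364.5,300,88.1)
im,K,E=get("wrist"); cv2.imwrite("pics/w7.png",im[:,:,::-1])
```

```text
t 17.2 pos [600.2 364.7 304.5] ty 87.9 tilt 0.01 w 34.6 gf 40.3 F [1.5 0.2 0.2]
 shift [-0.8 -0.1  4.5] L 4.6 az -0.03
```

View pics/w7.png

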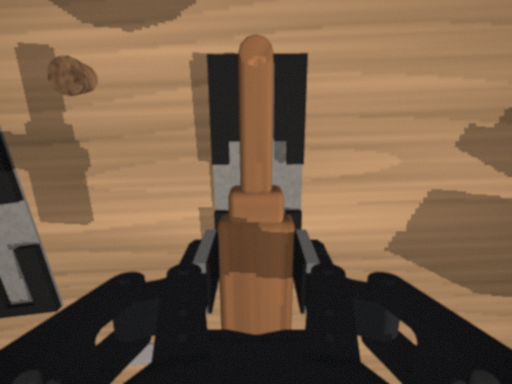

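Run:
```python
from boc import *
im,K,E=get("wrist")
v=im.max(2).astype(float)
for row in (70,90,120,150): g=np.where(v[row,190:330]<70)[0]+190; print("row",row,g[0]-.5,g[-1]+.5,[np.round(plane((t,row),K,E,.011)*1000,1)[:2] for t in(g[0]-.5,g[-1]+.5)])
for col in (213,220,226,290,298):
    b=v[40:235,col]<70; e=np.where(np.diff(b.astype(int)))[0]+40.5; print(col,e,[np.round(plane((col,t),K,E,z)*1000,1)[0] for t,z in zip(e,(.011,.011,.003))])
```

```text
row 70 207.5 305.5 [array([503.6, 329.4]), array([506.4, 407.5])]
row 90 208.5 305.5 [array([518.8, 329. ]), array([521.6, 407.6])]
row 120 209.5 304.5 [array([542.5, 328. ]), array([545.3, 407. ])]
row 150 210.5 302.5 [array([567.4, 327. ]), array([570.2, 405.5])]
213 [ 54.5 163.5] [np.float64(492.4), np.float64(579.1)]
220 [ 54.5 163.5 209.5 220.5] [np.float64(492.6), np.float64(579.3), np.float64(623.9)]
226 [ 53.5 163.5 210.5 214.5] [np.float64(492.0), np.float64(579.5), np.float64(625.1)]
290 [ 53.5 163.5 209.5 215.5] [np.float64(493.8), np.float64(581.5), np.float64(626.2)]
298 [ 53.5 163.5 209.5 229.5] [np.float64(494.0), np.float64(581.7), np.float64(626.5)]
```

Call:
jog_arm([
  {"dx":-3.1,"dy":0.7,"dz":0,"ax":0,"ay":0,"az":-0.05,"grip":1},
  {"dx":0,"dy":0,"dz":28,"ax":0,"ay":0,"az":0,"grip":1},
  {"dx":0,"dy":0,"dz":28,"ax":0,"ay":0,"az":0,"grip":1},
  {"dx":0,"dy":0,"dz":28,"ax":0,"ay":0,"az":0,"grip":1},
  {"dx":0,"dy":0,"dz":17,"ax":0,"ay":0,"az":0,"grip":1},
  {"dx":0,"dy":0,"dz":8,"ax":0,"ay":0,"az":0,"grip":1},
  {"dx":0,"dy":0,"dz":6,"ax":0,"ay":0,"az":0,"grip":1},
  {"dx":0,"dy":0,"dz":5,"ax":0,"ay":0,"az":0,"grip":1},
  {"dx":0,"dy":0,"dz":3,"ax":0,"ay":0,"az":0,"grip":1},
  {"dx":0,"dy":0,"dz":0,"ax":0,"ay":0,"az":0,"grip":1},
  {"dx":0,"dy":0,"dz":0,"ax":0,"ay":0,"az":0,"grip":1},
  {"dx":0,"dy":0,"dz":0,"ax":0,"ay":0,"az":0,"grip":1},
])

```text
clock: 18.33
position: [0.6038, 0.3654, 0.1826]
ee_rot: [0.001, 0.015, 1.0, 0.0]
contact_force: [0.2, -1.1, -0.8]
width: 0.0354
gripper_force: 40.3
```

Call:
jog_arm([
  {"dx":0,"dy":0,"dz":2,"ax":0,"ay":0,"az":0,"grip":1},
  {"dx":0,"dy":0,"dz":1.5,"ax":0,"ay":0,"az":0,"grip":1},
  {"dx":0,"dy":0,"dz":0,"ax":0,"ay":0,"az":0,"grip":1},
  {"dx":0,"dy":0,"dz":0,"ax":0,"ay":0,"az":0,"grip":1},
])

```text
clock: 18.67
position: [0.6036, 0.3654, 0.1787]
ee_rot: [0.001, 0.015, 1.0, 0.0]
contact_force: [-0.6, -0.1, 3.7]
width: 0.0348
gripper_force: 40.8
```

Call:
jog_arm([
  {"dx":0,"dy":0,"dz":0,"ax":0,"ay":0,"az":0,"grip":0.4},
  {"dx":0,"dy":0,"dz":0,"ax":0,"ay":0,"az":0,"grip":0.2},
  {"dx":0,"dy":0,"dz":0,"ax":0,"ay":0,"az":0,"grip":0.2},
  {"dx":0,"dy":0,"dz":-10,"ax":0,"ay":0,"az":0,"grip":0.2},
  {"dx":0,"dy":0,"dz":-30,"ax":0,"ay":0,"az":0,"grip":0.2},
  {"dx":0,"dy":0,"dz":-40,"ax":0,"ay":0,"az":0,"grip":0.2},
  {"dx":0,"dy":0,"dz":-40,"ax":0,"ay":0,"az":0,"grip":0.2},
  {"dx":0,"dy":0,"dz":-20,"ax":0,"ay":0,"az":0,"grip":0.2},
  {"dx":0,"dy":0,"dz":0,"ax":0,"ay":0,"az":0,"grip":0.2},
  {"dx":0,"dy":0,"dz":0,"ax":0,"ay":0,"az":0,"grip":0.2},
  {"dx":0,"dy":0,"dz":0,"ax":0,"ay":0,"az":0,"grip":0.2},
])

```text
clock: 19.58
position: [0.6029, 0.365, 0.3173]
ee_rot: [-0.001, 0.015, 1.0, -0.0]
contact_force: [0.9, -0.1, 0.2]
width: 0.0683
gripper_force: 0.0
```

Run:
```python
from m import *
o=masks("wrist",dict(bur=(205,40,310,300,1,.016)))["bur"]
go(435,-118,318,-52.7)
```

```text
wrist bur c [588.6 365.7] size [ 33.6 156. ] ang 88.5 centroid [606.  365.2] A 3589
t 19.6 pos [602.8 364.9 316.4] ty 88.3 tilt 0.18 w 68.4 gf 0.0 F [-0.1 -0.7 -0.1]
 shift [ 153.7 -487.6   -0.5] L 511.3 az 23.51
```

Call:
jog_arm([
  {"dx":9.6,"dy":-30.5,"dz":0,"ax":0,"ay":0,"az":0,"grip":0.3},
  {"dx":9.6,"dy":-30.5,"dz":0,"ax":0,"ay":0,"az":0,"grip":0.3},
  {"dx":9.6,"dy":-30.5,"dz":0,"ax":0,"ay":0,"az":0,"grip":0.3},
  {"dx":9.6,"dy":-30.5,"dz":0,"ax":0,"ay":0,"az":0,"grip":0.3},
  {"dx":9.6,"dy":-30.5,"dz":0,"ax":0,"ay":0,"az":0,"grip":0.3},
  {"dx":9.6,"dy":-30.5,"dz":0,"ax":0,"ay":0,"az":0,"grip":0.3},
  {"dx":9.6,"dy":-30.5,"dz":0,"ax":0,"ay":0,"az":0,"grip":0.3},
  {"dx":9.6,"dy":-30.5,"dz":0,"ax":0,"ay":0,"az":0,"grip":0.3},
  {"dx":9.6,"dy":-30.5,"dz":0,"ax":0,"ay":0,"az":0,"grip":0.3},
  {"dx":9.6,"dy":-30.5,"dz":0,"ax":0,"ay":0,"az":0,"grip":0.3},
  {"dx":9.6,"dy":-30.5,"dz":0,"ax":0,"ay":0,"az":0,"grip":0.3},
  {"dx":9.6,"dy":-30.5,"dz":0,"ax":0,"ay":0,"az":0,"grip":0.3},
  {"dx":9.6,"dy":-30.5,"dz":0,"ax":0,"ay":0,"az":0,"grip":0.3},
  {"dx":9.6,"dy":-30.5,"dz":0,"ax":0,"ay":0,"az":0,"grip":0.3},
  {"dx":9.6,"dy":-30.5,"dz":0,"ax":0,"ay":0,"az":0,"grip":0.3},
  {"dx":9.6,"dy":-30.5,"dz":0,"ax":0,"ay":0,"az":0,"grip":0.3},
])

```text
clock: 20.97
position: [0.4343, -0.1191, 0.3164]
ee_rot: [-0.002, 0.014, 1.0, 0.001]
contact_force: [0.8, 0.3, -0.2]
width: 0.06
gripper_force: 0.0
```

Call:
jog_arm([
  {"dx":0,"dy":0,"dz":0,"ax":0,"ay":0,"az":-0.93,"grip":0.3},
  {"dx":0,"dy":0,"dz":0,"ax":0,"ay":0,"az":-0.93,"grip":0.3},
  {"dx":0,"dy":0,"dz":0,"ax":0,"ay":0,"az":-0.93,"grip":0.3},
  {"dx":0,"dy":0,"dz":0,"ax":0,"ay":0,"az":-0.93,"grip":0.3},
  {"dx":0,"dy":0,"dz":0,"ax":0,"ay":0,"az":-0.93,"grip":0.3},
  {"dx":0,"dy":0,"dz":0,"ax":0,"ay":0,"az":-0.93,"grip":0.3},
  {"dx":0,"dy":0,"dz":0,"ax":0,"ay":0,"az":-0.93,"grip":0.3},
  {"dx":0,"dy":0,"dz":0,"ax":0,"ay":0,"az":0,"grip":0.3},
  {"dx":0,"dy":0,"dz":0,"ax":0,"ay":0,"az":0,"grip":0.3},
  {"dx":0,"dy":0,"dz":0,"ax":0,"ay":0,"az":0,"grip":0.3},
])

```text
clock: 21.8
position: [0.4354, -0.118, 0.3171]
ee_rot: [-0.001, -0.32, 0.948, 0.001]
contact_force: [0.3, 0.5, 0.3]
width: 0.0599
gripper_force: 0.0
```

Run:
```python
from m import *
go(435,-118,318,127.3)
o=masks("wrist",dict(rod=(215,50,300,300,0,.008)))["rod"]
im,K,E=get("wrist"); q=cv2.boxPoints(cv2.minAreaRect(o.astype(np.float32))); print(np.round([px((*(c/1e3),.008),K,E) for c in q]).tolist())
```

```text
t 21.8 pos [ 435.4 -118.   317.1] ty 127.3 tilt 0.11 w 59.9 gf 0.0 F [0.3 0.5 0.3]
 shift [ 0.4  0.2 -0.9] L 1.0 az -0.00
wrist rod c [ 436.8 -117.3] size [155.4  18.1] ang 37.4 centroid [ 436.4 -117.4] A 2682
[[266.0, 96.0], [245.0, 96.0], [247.0, 259.0], [265.0, 259.0]]
```

Call:
jog_arm([
  {"dx":-1.2,"dy":-0.2,"dz":28,"ax":0,"ay":0,"az":0,"grip":0.4},
  {"dx":0,"dy":0,"dz":28,"ax":0,"ay":0,"az":0,"grip":0.4},
  {"dx":0,"dy":0,"dz":28,"ax":0,"ay":0,"az":0,"grip":0.4},
  {"dx":0,"dy":0,"dz":25,"ax":0,"ay":0,"az":0,"grip":0.4},
  {"dx":0,"dy":0,"dz":20,"ax":0,"ay":0,"az":0,"grip":0.4},
  {"dx":0,"dy":0,"dz":12,"ax":0,"ay":0,"az":0,"grip":0.4},
  {"dx":0,"dy":0,"dz":0,"ax":0,"ay":0,"az":0,"grip":0.4},
  {"dx":0,"dy":0,"dz":0,"ax":0,"ay":0,"az":0,"grip":0.4},
  {"dx":0,"dy":0,"dz":0,"ax":0,"ay":0,"az":0,"grip":0.5},
  {"dx":0,"dy":0,"dz":0,"ax":0,"ay":0,"az":0,"grip":0.6},
  {"dx":0,"dy":0,"dz":0,"ax":0,"ay":0,"az":0,"grip":0.7},
  {"dx":0,"dy":0,"dz":0,"ax":0,"ay":0,"az":0,"grip":0.8},
  {"dx":0,"dy":0,"dz":0,"ax":0,"ay":0,"az":0,"grip":1},
  {"dx":0,"dy":0,"dz":0,"ax":0,"ay":0,"az":0,"grip":1},
  {"dx":0,"dy":0,"dz":0,"ax":0,"ay":0,"az":0,"grip":1},
])

```text
clock: 23.15
position: [0.437, -0.1176, 0.1778]
ee_rot: [0.001, -0.321, 0.947, -0.001]
contact_force: [-0.5, 0.3, 6.1]
width: 0.0142
gripper_force: 39.0
```

Run:
```python
from m import *
go(632,117.5,300,96)
```

```text
t 23.1 pos [ 437.  -117.6  177.8] ty 127.4 tilt 0.1 w 14.2 gf 39.0 F [-0.5  0.3  6.1]
 shift [-297.8   68.2 -122. ] L 329.0 az 5.23
```

Call:
jog_arm([
  {"dx":0,"dy":0,"dz":-15,"ax":0,"ay":0,"az":0,"grip":1},
  {"dx":0,"dy":0,"dz":-35,"ax":0,"ay":0,"az":0,"grip":1},
  {"dx":0,"dy":0,"dz":-40,"ax":0,"ay":0,"az":0,"grip":1},
  {"dx":0,"dy":0,"dz":-32,"ax":0,"ay":0,"az":0,"grip":1},
  {"dx":-29.8,"dy":6.8,"dz":0,"ax":0,"ay":0,"az":0,"grip":1},
  {"dx":-29.8,"dy":6.8,"dz":0,"ax":0,"ay":0,"az":0,"grip":1},
  {"dx":-29.8,"dy":6.8,"dz":0,"ax":0,"ay":0,"az":0,"grip":1},
  {"dx":-29.8,"dy":6.8,"dz":0,"ax":0,"ay":0,"az":0,"grip":1},
  {"dx":-29.8,"dy":6.8,"dz":0,"ax":0,"ay":0,"az":0,"grip":1},
  {"dx":-29.8,"dy":6.8,"dz":0,"ax":0,"ay":0,"az":0,"grip":1},
  {"dx":-29.8,"dy":6.8,"dz":0,"ax":0,"ay":0,"az":0,"grip":1},
  {"dx":-29.8,"dy":6.8,"dz":0,"ax":0,"ay":0,"az":0,"grip":1},
  {"dx":-29.8,"dy":6.8,"dz":0,"ax":0,"ay":0,"az":0,"grip":1},
  {"dx":-29.8,"dy":6.8,"dz":0,"ax":0,"ay":0,"az":0,"grip":1},
])

```text
clock: 24.32
position: [0.6328, 0.1189, 0.2991]
ee_rot: [0.0, -0.321, 0.947, -0.0]
contact_force: [-0.3, -0.8, 0.1]
width: 0.0142
gripper_force: 39.3
```

Call:
jog_arm([
  {"dx":0,"dy":0,"dz":0,"ax":0,"ay":0,"az":0.87,"grip":1},
  {"dx":0,"dy":0,"dz":0,"ax":0,"ay":0,"az":0.87,"grip":1},
  {"dx":0,"dy":0,"dz":0,"ax":0,"ay":0,"az":0.87,"grip":1},
  {"dx":0,"dy":0,"dz":0,"ax":0,"ay":0,"az":0.87,"grip":1},
  {"dx":0,"dy":0,"dz":0,"ax":0,"ay":0,"az":0.87,"grip":1},
  {"dx":0,"dy":0,"dz":0,"ax":0,"ay":0,"az":0.87,"grip":1},
  {"dx":0,"dy":0,"dz":0,"ax":0,"ay":0,"az":0,"grip":1},
  {"dx":0,"dy":0,"dz":0,"ax":0,"ay":0,"az":0,"grip":1},
  {"dx":0,"dy":0,"dz":0,"ax":0,"ay":0,"az":0,"grip":1},
])

```text
clock: 25.07
position: [0.6321, 0.1175, 0.299]
ee_rot: [0.0, -0.054, 0.999, 0.0]
contact_force: [0.7, -0.2, -0.5]
width: 0.0139
gripper_force: 39.3
```

Run:
```python
from m import *
go(632,117.5,300,96)
im,K,E=get("wrist"); cv2.imwrite("pics/w8.png",im[:,:,::-1])
v=im.max(2).astype(float)
for row in (75,90,120,150): g=np.where(v[row,180:340]<70)[0]+180; print("row",row,g[0]-.5,g[-1]+.5,[np.round(plane((t,row),K,E,.011)*1000,1)[:2] for t in(g[0]-.5,g[-1]+.5)])
for col in (220,228,280,288):
    b=v[40:235,col]<70; e=np.where(np.diff(b.astype(int)))[0]+40.5; print(col,e,[np.round(plane((col,t),K,E,z)*1000,1)[:2].tolist() for t,z in zip(e,(.011,.011,.003))])
```

```text
t 25.1 pos [632.1 117.5 299. ] ty 96.2 tilt 0.01 w 13.9 gf 39.3 F [ 0.7 -0.2 -0.5]
 shift [ 0.1  0.  -1. ] L 1.0 az 0.03
row 75 212.5 293.5 [array([545.2,  73.7]), array([538.4, 136.9])]
row 90 212.5 299.5 [array([556.3,  74.5]), array([548.9, 143.2])]
row 120 214.5 298.5 [array([579.3,  77.7]), array([572. , 145.7])]
row 150 214.5 297.5 [array([603.7,  79.5]), array([596.3, 148.4])]
220 [ 73.5 162.5 208.5] [[543.5, 79.5], [613.8, 84.9], [657.4, 87.3]]
228 [ 74.5 162.5 208.5 229.5] [[543.5, 85.8], [613.0, 91.6], [656.7, 94.6]]
280 [ 74.5 163.5 209.5 228.5] [[539.1, 126.3], [609.2, 135.4], [652.5, 141.6]]
288 [ 74.5 163.5 209.5] [[538.5, 132.5], [608.4, 142.1], [651.7, 148.8]]
```

View pics/w8.png

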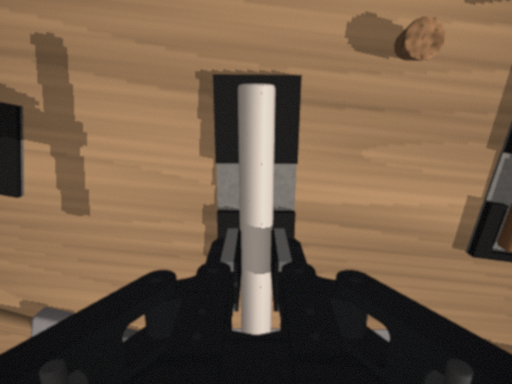

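Call:
jog_arm([
  {"dx":-1.1,"dy":0,"dz":0,"ax":0,"ay":0,"az":0.05,"grip":1},
  {"dx":0,"dy":0,"dz":28,"ax":0,"ay":0,"az":0,"grip":1},
  {"dx":0,"dy":0,"dz":28,"ax":0,"ay":0,"az":0,"grip":1},
  {"dx":0,"dy":0,"dz":25,"ax":0,"ay":0,"az":0,"grip":1},
  {"dx":0,"dy":0,"dz":15,"ax":0,"ay":0,"az":0,"grip":1},
  {"dx":0,"dy":0,"dz":8,"ax":0,"ay":0,"az":0,"grip":1},
  {"dx":0,"dy":0,"dz":5,"ax":0,"ay":0,"az":0,"grip":1},
  {"dx":0,"dy":0,"dz":4,"ax":0,"ay":0,"az":0,"grip":1},
  {"dx":0,"dy":0,"dz":2,"ax":0,"ay":0,"az":0,"grip":1},
  {"dx":0,"dy":0,"dz":0,"ax":0,"ay":0,"az":0,"grip":1},
  {"dx":0,"dy":0,"dz":0,"ax":0,"ay":0,"az":0,"grip":1},
  {"dx":0,"dy":0,"dz":0,"ax":0,"ay":0,"az":0,"grip":1},
  {"dx":0,"dy":0,"dz":0,"ax":0,"ay":0,"az":0,"grip":1},
])

```text
clock: 26.2
position: [0.6336, 0.1176, 0.1847]
ee_rot: [0.001, -0.05, 0.999, 0.0]
contact_force: [0.2, -0.4, -0.8]
width: 0.0143
gripper_force: 39.2
```

Call:
jog_arm([
  {"dx":0,"dy":0,"dz":2,"ax":0,"ay":0,"az":0,"grip":1},
  {"dx":0,"dy":0,"dz":1.8,"ax":0,"ay":0,"az":0,"grip":1},
  {"dx":0,"dy":0,"dz":0,"ax":0,"ay":0,"az":0,"grip":1},
  {"dx":0,"dy":0,"dz":0,"ax":0,"ay":0,"az":0,"grip":1},
  {"dx":0,"dy":0,"dz":0,"ax":0,"ay":0,"az":0,"grip":1},
])

```text
clock: 26.62
position: [0.6335, 0.1176, 0.1809]
ee_rot: [0.0, -0.05, 0.999, 0.0]
contact_force: [-1.1, 0.0, 5.1]
width: 0.0142
gripper_force: 39.8
```

Call:
jog_arm([
  {"dx":0,"dy":0,"dz":0,"ax":0,"ay":0,"az":0,"grip":0.75},
  {"dx":0,"dy":0,"dz":0,"ax":0,"ay":0,"az":0,"grip":0.6},
  {"dx":0,"dy":0,"dz":0,"ax":0,"ay":0,"az":0,"grip":0.5},
  {"dx":0,"dy":0,"dz":0,"ax":0,"ay":0,"az":0,"grip":0.4},
  {"dx":0,"dy":0,"dz":-10,"ax":0,"ay":0,"az":0,"grip":0.4},
  {"dx":0,"dy":0,"dz":-30,"ax":0,"ay":0,"az":0,"grip":0.4},
  {"dx":0,"dy":0,"dz":-40,"ax":0,"ay":0,"az":0,"grip":0.4},
  {"dx":0,"dy":0,"dz":-40,"ax":0,"ay":0,"az":0,"grip":0.3},
  {"dx":0,"dy":0,"dz":-20,"ax":0,"ay":0,"az":0,"grip":0.3},
  {"dx":0,"dy":0,"dz":0,"ax":0,"ay":0,"az":0,"grip":0.3},
  {"dx":0,"dy":0,"dz":0,"ax":0,"ay":0,"az":0,"grip":0.3},
])

```text
clock: 27.53
position: [0.6335, 0.1176, 0.3224]
ee_rot: [0.002, -0.05, 0.999, 0.0]
contact_force: [-0.3, -0.1, -1.3]
width: 0.0601
gripper_force: 0.0
```

Run:
```python
from m import *
im,K,E=get("wrist"); m=(im.min(2)>135).astype(np.uint8); m[:,:225]=0;m[:,290:]=0; m[300:]=0
n,l,st,c=cv2.connectedComponentsWithStats(m); i=1+st[1:,4].argmax()
r=cv2.minAreaRect(np.argwhere(l==i)[:,::-1].astype(np.float32)); q=np.array([plane(p,K,E,.013)[:2]*1e3 for p in cv2.boxPoints(r)]); print(r,np.round(q,1).tolist(),q.mean(0))
go(398,316.5,318,90)
```

```text
((258.0, 174.0), (160.0, 12.0), 90.0) [[557.8, 106.5], [556.8, 116.8], [708.0, 133.2], [709.2, 121.3]] [632.98344025 119.43233064]
t 27.6 pos [632.9 117.6 320.5] ty 95.8 tilt 0.01 w 59.3 gf 0.0 F [-1.1 -0.2 -0.6]
 shift [213.7 221.5   2.5] L 307.8 az 0.96
```

Call:
jog_arm([
  {"dx":21.4,"dy":22.1,"dz":0,"ax":0,"ay":0,"az":0,"grip":0.2},
  {"dx":21.4,"dy":22.1,"dz":0,"ax":0,"ay":0,"az":0,"grip":0.2},
  {"dx":21.4,"dy":22.1,"dz":0,"ax":0,"ay":0,"az":0,"grip":0.2},
  {"dx":21.4,"dy":22.1,"dz":0,"ax":0,"ay":0,"az":0,"grip":0.2},
  {"dx":21.4,"dy":22.1,"dz":0,"ax":0,"ay":0,"az":0,"grip":0.2},
  {"dx":21.4,"dy":22.1,"dz":0,"ax":0,"ay":0,"az":0,"grip":0.2},
  {"dx":21.4,"dy":22.1,"dz":0,"ax":0,"ay":0,"az":0,"grip":0.2},
  {"dx":21.4,"dy":22.1,"dz":0,"ax":0,"ay":0,"az":0,"grip":0.2},
  {"dx":21.4,"dy":22.1,"dz":0,"ax":0,"ay":0,"az":0,"grip":0.2},
  {"dx":21.4,"dy":22.1,"dz":0,"ax":0,"ay":0,"az":0,"grip":0.2},
  {"dx":0,"dy":0,"dz":0,"ax":0,"ay":0,"az":0,"grip":0.2},
  {"dx":0,"dy":0,"dz":0,"ax":0,"ay":0,"az":0,"grip":0.2},
  {"dx":0,"dy":0,"dz":0,"ax":0,"ay":0,"az":0,"grip":0.2},
  {"dx":0,"dy":0,"dz":0,"ax":0,"ay":0,"az":0,"grip":0.2},
])

```text
clock: 28.75
position: [0.3988, 0.3154, 0.3194]
ee_rot: [-0.0, -0.05, 0.999, -0.0]
contact_force: [0.2, -0.1, -0.4]
width: 0.0685
gripper_force: 0.0
```

Run:
```python
from m import *
o=masks("wrist",dict(ball=(225,145,290,228,0,.0144)))["ball"]
c,_=cv2.minEnclosingCircle(o.astype(np.float32)); go(*c,182)
im,K,E=get("wrist"); cv2.imwrite("pics/w9.png",im[:,:,::-1]); print(px((*(np.array(c)/1e3),.0144),K,E))
```

```text
wrist ball c [397.7 315.7] size [33.7 32.3] ang 5.7 centroid [397.7 315.7] A 849
t 28.8 pos [399.  315.3 319.5] ty 95.7 tilt 0.05 w 68.3 gf 0.0 F [ 0.2  0.4 -0.3]
 shift [  1.1   0.6 137.5] L 137.5 
[256.74729773 181.56035407]
```

Call:
jog_arm([
  {"dx":1.1,"dy":0.6,"dz":28,"ax":0,"ay":0,"az":0,"grip":0.2},
  {"dx":0,"dy":0,"dz":28,"ax":0,"ay":0,"az":0,"grip":0.2},
  {"dx":0,"dy":0,"dz":28,"ax":0,"ay":0,"az":0,"grip":0.2},
  {"dx":0,"dy":0,"dz":25,"ax":0,"ay":0,"az":0,"grip":0.2},
  {"dx":0,"dy":0,"dz":18,"ax":0,"ay":0,"az":0,"grip":0.2},
  {"dx":0,"dy":0,"dz":12.5,"ax":0,"ay":0,"az":0,"grip":0.2},
  {"dx":0,"dy":0,"dz":0,"ax":0,"ay":0,"az":0,"grip":0.2},
  {"dx":0,"dy":0,"dz":0,"ax":0,"ay":0,"az":0,"grip":0.2},
  {"dx":0,"dy":0,"dz":0,"ax":0,"ay":0,"az":0,"grip":0.2},
  {"dx":0,"dy":0,"dz":0,"ax":0,"ay":0,"az":0,"grip":0.2},
])

```text
clock: 29.68
position: [0.3978, 0.3166, 0.1816]
ee_rot: [0.001, -0.05, 0.999, 0.001]
contact_force: [-0.0, -0.0, 0.6]
width: 0.0683
gripper_force: 0.0
```

Run:
```python
from m import *
go(397.7,315.7,180)
```

```text
t 29.7 pos [397.8 316.6 181.6] ty 95.7 tilt 0.14 w 68.3 gf 0.0 F [-0.  -0.   0.6]
 shift [ 0.2 -0.9  1.6] L 1.9
```

Close slowly, then check.

Call:
jog_arm([
  {"dx":0,"dy":-0.8,"dz":1,"ax":0,"ay":0,"az":0,"grip":0.3},
  {"dx":0,"dy":0,"dz":0,"ax":0,"ay":0,"az":0,"grip":0.4},
  {"dx":0,"dy":0,"dz":0,"ax":0,"ay":0,"az":0,"grip":0.5},
  {"dx":0,"dy":0,"dz":0,"ax":0,"ay":0,"az":0,"grip":0.6},
  {"dx":0,"dy":0,"dz":0,"ax":0,"ay":0,"az":0,"grip":0.7},
  {"dx":0,"dy":0,"dz":0,"ax":0,"ay":0,"az":0,"grip":0.8},
  {"dx":0,"dy":0,"dz":0,"ax":0,"ay":0,"az":0,"grip":1},
  {"dx":0,"dy":0,"dz":0,"ax":0,"ay":0,"az":0,"grip":1},
  {"dx":0,"dy":0,"dz":0,"ax":0,"ay":0,"az":0,"grip":1},
  {"dx":0,"dy":0,"dz":0,"ax":0,"ay":0,"az":0,"grip":1},
], grip_force=50)

```text
clock: 30.52
position: [0.3972, 0.3158, 0.1803]
ee_rot: [0.0, -0.05, 0.999, 0.0]
contact_force: [-1.0, 0.1, 5.6]
width: 0.0284
gripper_force: 49.1
```

Run:
```python
from m import *
go(621.5,-129,300)
```

```text
t 30.5 pos [397.2 315.8 180.3] ty 95.8 tilt 0.05 w 28.4 gf 49.1 F [-1.   0.1  5.6]
 shift [-178.6 -465.1 -119.9] L 512.4
```

Call:
jog_arm([
  {"dx":0,"dy":0,"dz":-5,"ax":0,"ay":0,"az":0,"grip":1},
  {"dx":0,"dy":0,"dz":-10,"ax":0,"ay":0,"az":0,"grip":1},
  {"dx":0,"dy":0,"dz":-10,"ax":0,"ay":0,"az":0,"grip":1},
  {"dx":0,"dy":0,"dz":0,"ax":0,"ay":0,"az":0,"grip":1},
  {"dx":0,"dy":0,"dz":0,"ax":0,"ay":0,"az":0,"grip":1},
  {"dx":0,"dy":0,"dz":0,"ax":0,"ay":0,"az":0,"grip":1},
])

```text
clock: 31.02
position: [0.397, 0.3156, 0.2048]
ee_rot: [0.0, -0.05, 0.999, 0.0]
contact_force: [0.3, -0.4, -1.5]
width: 0.029
gripper_force: 49.7
```

Run:
```python
from m import *
go(621.5,-129,300)
im,K,E=get("wrist"); s,p,R=tool()
for d in(.155,.165,.1734): print(d,px(p+R[:,2]*d,K,E).round(1))
crop(im,170,150,340,384,2.5,"pics/w10.png")
```

```text
t 31.0 pos [397.  315.6 204.8] ty 95.8 tilt 0.03 w 29.0 gf 49.7 F [ 0.3 -0.4 -1.5]
 shift [-178.7 -464.9  -95.2] L 507.1 
0.155 [256.  262.7]
0.165 [256.  252.4]
0.1734 [256.  244.8]
```

View pics/w10.png

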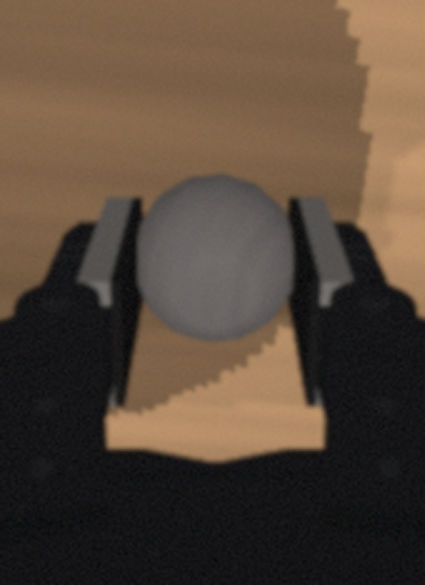

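Call:
jog_arm([
  {"dx":0,"dy":0,"dz":-30,"ax":0,"ay":0,"az":0,"grip":1},
  {"dx":0,"dy":0,"dz":-35,"ax":0,"ay":0,"az":0,"grip":1},
  {"dx":0,"dy":0,"dz":-30,"ax":0,"ay":0,"az":0,"grip":1},
  {"dx":-11.2,"dy":-29.1,"dz":0,"ax":0,"ay":0,"az":0,"grip":1},
  {"dx":-11.2,"dy":-29.1,"dz":0,"ax":0,"ay":0,"az":0,"grip":1},
  {"dx":-11.2,"dy":-29.1,"dz":0,"ax":0,"ay":0,"az":0,"grip":1},
  {"dx":-11.2,"dy":-29.1,"dz":0,"ax":0,"ay":0,"az":0,"grip":1},
  {"dx":-11.2,"dy":-29.1,"dz":0,"ax":0,"ay":0,"az":0,"grip":1},
  {"dx":-11.2,"dy":-29.1,"dz":0,"ax":0,"ay":0,"az":0,"grip":1},
  {"dx":-11.2,"dy":-29.1,"dz":0,"ax":0,"ay":0,"az":0,"grip":1},
  {"dx":-11.2,"dy":-29.1,"dz":0,"ax":0,"ay":0,"az":0,"grip":1},
  {"dx":-11.2,"dy":-29.1,"dz":0,"ax":0,"ay":0,"az":0,"grip":1},
  {"dx":-11.2,"dy":-29.1,"dz":0,"ax":0,"ay":0,"az":0,"grip":1},
  {"dx":-11.2,"dy":-29.1,"dz":0,"ax":0,"ay":0,"az":0,"grip":1},
  {"dx":-11.2,"dy":-29.1,"dz":0,"ax":0,"ay":0,"az":0,"grip":1},
  {"dx":-11.2,"dy":-29.1,"dz":0,"ax":0,"ay":0,"az":0,"grip":1},
  {"dx":-11.2,"dy":-29.1,"dz":0,"ax":0,"ay":0,"az":0,"grip":1},
  {"dx":-11.2,"dy":-29.1,"dz":0,"ax":0,"ay":0,"az":0,"grip":1},
  {"dx":-11.2,"dy":-29.1,"dz":0,"ax":0,"ay":0,"az":0,"grip":1},
])

```text
clock: 32.65
position: [0.6225, -0.131, 0.2987]
ee_rot: [-0.001, -0.05, 0.999, 0.0]
contact_force: [1.1, 0.2, -1.0]
width: 0.0288
gripper_force: 50.1
```

Call:
jog_arm([
  {"dx":0,"dy":0,"dz":0,"ax":0,"ay":0,"az":0,"grip":1},
  {"dx":0,"dy":0,"dz":0,"ax":0,"ay":0,"az":0,"grip":1},
  {"dx":0,"dy":0,"dz":0,"ax":0,"ay":0,"az":0,"grip":1},
  {"dx":0,"dy":0,"dz":0,"ax":0,"ay":0,"az":0,"grip":1},
])

```text
clock: 32.98
position: [0.6215, -0.1285, 0.299]
ee_rot: [-0.001, -0.051, 0.999, 0.001]
contact_force: [0.0, 0.0, -1.5]
width: 0.0288
gripper_force: 50.1
```

Run:
```python
from m import *
go(622.5,-128.5,300)
im,K,E=get("wrist"); cv2.imwrite("pics/w11.png",im[:,:,::-1])
v=im.max(2).astype(float); m=((v<70)*1).astype(np.uint8); m[225:]=0
n,l,st,c=cv2.connectedComponentsWithStats(m)
for i in range(1,n):
    if st[i,4]>200: print(st[i],c[i])
for row in (135,145,155,165,180,195,210):
    e=np.where(np.diff(m[row].astype(int)))[0]+.5; print(row,e)
```

```text
t 33.0 pos [ 621.5 -128.5  299. ] ty 95.8 tilt 0.13 w 28.8 gf 50.1 F [ 0.   0.  -1.5]
 shift [-1.  -0.1 -1. ] L 1.4 
[   0    0   50  146 4522] [23.06766917 48.78770456]
[ 484  121   28   84 1582] [501.43109987 168.0335019 ]
[ 206  134  104   91 5262] [255.27442037 180.41163056]
[   0  141   38   84 2421] [ 18.51838083 180.33911607]
135 [ 38.5  40.5 218.5 225.5 497.5]
145 [ 19.5  38.5  39.5 216.5 280.5 495.5]
155 [ 37.5 215.5 309.5 493.5]
165 [ 36.5 213.5 239.5 271.5 306.5 491.5]
180 [ 35.5 211.5 229.5 281.5 303.5 488.5]
195 [ 12.5  34.5 209.5 230.5 281.5 299.5 485.5]
210 [ 15.5  32.5 206.5 248.5 263.5 296.5 482.5 483.5]
```

Run:
```python
from m import *
im,K,E=get("wrist")
S=4; big=cv2.resize(im[120:240,190:325],None,fx=S,fy=S,interpolation=cv2.INTER_CUBIC).max(2)
m=(big<75).astype(np.uint8); cs,h=cv2.findContours(m,cv2.RETR_CCOMP,cv2.CHAIN_APPROX_NONE)
for c,hh in zip(cs,h[0]):
    if cv2.contourArea(c)<4000: continue
    uv=(c.reshape(-1,2)+.5)/S-.5+[190,120]
    for z in((.008,.003) if hh[3]>=0 else (.008,)):
        w=np.array([plane(p,K,E,z)[:2]*1e3 for p in uv],np.float32)
        print("hole" if hh[3]>=0 else "outer",z,uv.min(0),uv.max(0), [np.round(x,1) for x in (cv2.fitEllipse(w) if hh[3]>=0 else cv2.minAreaRect(w))])
```

```text
outer 0.008 [205.875 133.625] [309.625 239.375] [array([ 623.8, -127. ]), array([81.9, 84.6]), np.float64(85.6)]
hole 0.008 [228.375 158.875] [282.625 211.375] [array([ 620.8, -128.7]), array([46. , 46.8]), np.float64(3.7)]
hole 0.003 [228.375 158.875] [282.625 211.375] [array([ 622.1, -128.6]), array([46.9, 47.7]), np.float64(3.7)]
```

Call:
jog_arm([
  {"dx":-0.5,"dy":0,"dz":28,"ax":0,"ay":0,"az":0,"grip":1},
  {"dx":0,"dy":0,"dz":28,"ax":0,"ay":0,"az":0,"grip":1},
  {"dx":0,"dy":0,"dz":25,"ax":0,"ay":0,"az":0,"grip":1},
  {"dx":0,"dy":0,"dz":15,"ax":0,"ay":0,"az":0,"grip":1},
  {"dx":0,"dy":0,"dz":8,"ax":0,"ay":0,"az":0,"grip":1},
  {"dx":0,"dy":0,"dz":5,"ax":0,"ay":0,"az":0,"grip":1},
  {"dx":0,"dy":0,"dz":3,"ax":0,"ay":0,"az":0,"grip":1},
  {"dx":0,"dy":0,"dz":0,"ax":0,"ay":0,"az":0,"grip":1},
  {"dx":0,"dy":0,"dz":0,"ax":0,"ay":0,"az":0,"grip":1},
  {"dx":0,"dy":0,"dz":0,"ax":0,"ay":0,"az":0,"grip":1},
  {"dx":0,"dy":0,"dz":0,"ax":0,"ay":0,"az":0,"grip":1},
])

```text
clock: 34.0
position: [0.623, -0.1296, 0.1886]
ee_rot: [0.001, -0.05, 0.999, -0.0]
contact_force: [-0.2, 0.3, -1.3]
width: 0.0284
gripper_force: 50.1
```

Call:
jog_arm([
  {"dx":0.8,"dy":0.9,"dz":2,"ax":0,"ay":0,"az":0,"grip":1},
  {"dx":0,"dy":0,"dz":1.5,"ax":0,"ay":0,"az":0,"grip":1},
  {"dx":0,"dy":0,"dz":1,"ax":0,"ay":0,"az":0,"grip":1},
  {"dx":0,"dy":0,"dz":0,"ax":0,"ay":0,"az":0,"grip":1},
  {"dx":0,"dy":0,"dz":0,"ax":0,"ay":0,"az":0,"grip":1},
  {"dx":0,"dy":0,"dz":0,"ax":0,"ay":0,"az":0,"grip":1},
])

```text
clock: 34.5
position: [0.6217, -0.1286, 0.1833]
ee_rot: [-0.0, -0.05, 0.999, 0.0]
contact_force: [-1.9, 1.2, 2.3]
width: 0.0288
gripper_force: 50.4
```

Call:
jog_arm([
  {"dx":0,"dy":0,"dz":0,"ax":0,"ay":0,"az":0,"grip":0.62},
  {"dx":0,"dy":0,"dz":0,"ax":0,"ay":0,"az":0,"grip":0.55},
  {"dx":0,"dy":0,"dz":0,"ax":0,"ay":0,"az":0,"grip":0.45},
  {"dx":0,"dy":0,"dz":0,"ax":0,"ay":0,"az":0,"grip":0.35},
  {"dx":0,"dy":0,"dz":0,"ax":0,"ay":0,"az":0,"grip":0.25},
  {"dx":0,"dy":0,"dz":0,"ax":0,"ay":0,"az":0,"grip":0.2},
  {"dx":0,"dy":0,"dz":-5,"ax":0,"ay":0,"az":0,"grip":0.2},
  {"dx":0,"dy":0,"dz":-15,"ax":0,"ay":0,"az":0,"grip":0.2},
  {"dx":0,"dy":0,"dz":-35,"ax":0,"ay":0,"az":0,"grip":0.2},
  {"dx":0,"dy":0,"dz":-40,"ax":0,"ay":0,"az":0,"grip":0.2},
  {"dx":0,"dy":0,"dz":-40,"ax":0,"ay":0,"az":0,"grip":0.2},
  {"dx":30,"dy":0,"dz":-40,"ax":0,"ay":0,"az":0,"grip":0.2},
  {"dx":40,"dy":0,"dz":0,"ax":0,"ay":0,"az":0,"grip":0.2},
  {"dx":40,"dy":0,"dz":0,"ax":0,"ay":0,"az":0,"grip":0.2},
  {"dx":40,"dy":0,"dz":0,"ax":0,"ay":0,"az":0,"grip":0.2},
  {"dx":40,"dy":0,"dz":0,"ax":0,"ay":0,"az":0,"grip":0.2},
  {"dx":40,"dy":0,"dz":0,"ax":0,"ay":0,"az":0,"grip":0.2},
  {"dx":0,"dy":0,"dz":0,"ax":0,"ay":0,"az":0,"grip":0.2},
  {"dx":0,"dy":0,"dz":0,"ax":0,"ay":0,"az":0,"grip":0.2},
  {"dx":0,"dy":0,"dz":0,"ax":0,"ay":0,"az":0,"grip":0.2},
])

```text
clock: 36.17
position: [0.3984, -0.1516, 0.3522]
ee_rot: [0.001, -0.05, 0.999, -0.001]
contact_force: [0.5, -0.4, 0.2]
width: 0.0682
gripper_force: 0.0
```

Run:
```python
from m import *
im,K,E=get("top"); 
h=cv2.cvtColor(im,cv2.COLOR_RGB2HSV)
# bocal, burnisher within trays (high sat), rod (bright), from the top view
def rep(n,m,box,z):
    x0,y0,x1,y1=box; p=np.argwhere(m[y0:y1,x0:x1])[:,::-1]+[x0,y0]; w=np.array([plane(q,K,E,z)[:2]*1e3 for q in p],np.float32); r=cv2.minAreaRect(w); print(n,len(p),np.round(r[0],1),np.round(r[1],1),round(r[2],1))
s=h[:,:,1]; v=h[:,:,2]
rep("boc",(s>110)&(v>110),(347,124,380,180),.009); rep("bur",(s>125)&(v>80),(124,127,148,181),.016)
rep("rod",(v>140)&(s<90),(202,110,226,168),.011); rep("tin",s<97,(240,180,262,198),.015)
c=[*px((.622,-.1285,.0174),K,E)]; print("ball px",c); x,y=map(int,c); print(v[y-9:y+10:2,x-12:x+13:2])
rep("stopper",(v>100)&(s<118),(172,170,186,182),.02)
go(0,0)
```

```text
boc 265 [ 579.7 -370. ] [202.   88.4] 17.3
bur 377 [591.8 354.2] [152.6  56.3] 4.5
rod 195 [638.6 107. ] [152.1  43.8] 5.3
tin 87 [461.3   1.8] [28.1 31.8] 88.9
ball px [np.float64(289.3220409605452), np.float64(138.4776898653232)]
[[ 60  60  60  58  60  57  59  60  58  58  57  50  94]
 [ 53  60  61  59  57  57  54  57  61  63  60  57 113]
 [ 44  60  60  59  82 123 118 112  55  59  62  57 116]
 [ 46  59  54  93 143 158 147 123 101  60  61  59 119]
 [ 51  60  76 115 162 169 150 135  96  75  54  55 117]
 [ 52  58  86 130 148 152 142 112  93  92  53  55 123]
 [ 49  58  69 126 120 123 113  95  90  79  53  53  71]
 [ 56  60  60  98 135 126 102  90 101  59  54  58  86]
 [ 54  60  60  60  85 120 128 106  63  59  58  87  84]
 [ 55  60  60  58  59  59  55  56  59  59  69  87  85]]
stopper 1 [490.3 202.7] [0. 0.] 0.0
t 36.2 pos [ 399.  -151.7  352.1] ty 95.8 tilt 0.15 w 68.3 gf 0.0 F [-0.2  0.9  0.8]
 shift [381.7 191.   -1.1] L 426.8
```

```bash
python3 -c "
from rig import manip; print(manip.sign_off())"
```

```text
the job is handed in; nothing more can be done
None
```

The bocal, burnisher, nylon rod and dent ball were placed in their foam cut-outs in that order and let go, and I handed the job in at about 36 s. After release I checked the bocal, burnisher and rod with the wrist camera and the ball only roughly from the top view. The tin is where it started; the stopper was never approached, but the final check on it found nothing usable.

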